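Comb the wooden sticks into rows and press them to dry straight

TASK

The washed wooden sticks have to dry straight: with the rake, and without touching them with the fingers, comb all the scattered sticks into closely packed parallel rows in the corner guide, flat on the worktop, alongside its long rail and with their far ends up against the end stop. When they all lie so, lay the pressing board flat on them, squarely into the corner and close to both rails, then set the two tins upright on it as weights, one on the middle of each half; the rake ends standing on its teeth on the worktop, clear of the work. Leave the jars, the glass, the bottle and the fork where they are.

Things in the scene. Friction and masses are not known exactly. Their poses are not given: they have to be found in the camera images.
- guide: aluminium L-shaped corner guide fixed to the worktop, rails 12 mm thick, 24 mm high. Origin: inner corner at worktop height, z up. Long rail: inner face y = 0, from the corner 220 mm to -x (roughly toward the robot). End stop: inner face x = 0, from the corner 113 mm to -y. The sticks belong at x < 0, y < 0, on the worktop. Outside the long rail a 4 mm high flange reaches y = +33 mm
- stick1: wooden stick, bar 140 x 18 x 14 mm (long, wide, high), about 40 g, thin dark band near each end, lying on the worktop; origin at the centre of its underside, x along it, z up. Starts on the guide's -y side, askew by up to 0.5 rad to the long rail, clear of other sticks. May be absent (3 to 5 are there)
- stick2: wooden stick, bar 140 x 18 x 14 mm (long, wide, high), about 40 g, thin dark band near each end, lying on the worktop; origin at the centre of its underside, x along it, z up. Starts on the guide's -y side, askew by up to 0.5 rad to the long rail, clear of other sticks. May be absent (3 to 5 are there)
- stick3: wooden stick, bar 140 x 18 x 14 mm (long, wide, high), about 40 g, thin dark band near each end, lying on the worktop; origin at the centre of its underside, x along it, z up. Starts on the guide's -y side, askew by up to 0.5 rad to the long rail, clear of other sticks. May be absent (3 to 5 are there)
- stick4: wooden stick, bar 140 x 18 x 14 mm (long, wide, high), about 40 g, thin dark band near each end, lying on the worktop; origin at the centre of its underside, x along it, z up. Starts on the guide's -y side, askew by up to 0.5 rad to the long rail, clear of other sticks. May be absent (3 to 5 are there)
- stick5: wooden stick, bar 140 x 18 x 14 mm (long, wide, high), about 40 g, thin dark band near each end, lying on the worktop; origin at the centre of its underside, x along it, z up. Starts on the guide's -y side, askew by up to 0.5 rad to the long rail, clear of other sticks. May be absent (3 to 5 are there)
- rake: wooden rake, 120 g, standing on its teeth: head 120 mm long (x), six blunt teeth 8 mm wide, 10 mm thick (y), 22 mm apart, tips at z = 0; head bar 14 mm thick, z = 30 to 46 mm; on its middle a flat grip 26 mm long (x), 16 mm thick (y), up to z = 102 mm. Origin at worktop height under the grip's middle; z up. Starts left of the guide, near the robot
- board: wooden pressing board 150 x 84 x 12 mm (x, y, z), 0.18 to 0.29 kg, with a grip block 18 mm long (x) and 16 mm thick (y) standing in its middle from z = 12 to 48 mm; origin at the centre of its underside, z up. Starts on the worktop to the left of the guide
- spot_a (a point): centre of one half of the board's top face, 45 mm from the middle of the board along its +x, 12 mm above its underside: a place for a tin
- spot_b (a point): centre of the other half of the board's top face, 45 mm from the middle of the board along its -x: a place for a tin
- tin_green: food tin, an upright can of 58 mm diameter and 72 mm height with a flat lid, about 0.25 to 0.45 kg; origin at the centre of its underside, z up. Starts on the worktop to the left of the guide. Label white and green
- tin_blue: food tin, an upright can of 58 mm diameter and 72 mm height with a flat lid, about 0.25 to 0.45 kg; origin at the centre of its underside, z up. Starts on the worktop to the left of the guide. Label blue-green
- pepper_jar: bystander: spice jar with dark brown cap, 44 mm wide, 96 mm high, left of the board; origin under its centre
- tumbler: bystander: small straight drinking glass standing upside down, 47 mm wide, 62 mm high, at the front right; origin under its centre
- fork: bystander: steel fork, 206 mm long, lying behind the guide; origin under its centre, x along it
- sauce_bottle: bystander: small sauce bottle, 47 mm wide, 188 mm high, at the back left; origin under its centre
- cap_jar: bystander: spice jar with green cap, 46 mm wide, 106 mm high, at the back; origin under its centre
Not all that is in view belongs to the job. Leave any purple or red look-alike of the tin_green alone.

How it is judged:
By the outcome, as a careful person would: the job done as asked, in the order asked, and still so for the second after the job is handed in, with the robot touching nothing.
Of stick1, stick2, stick3, stick4, stick5 only 3 to 5 are there at a start; the rules pass over those that are not, and their reading is None.
At some moment in a run one of stick1, stick2, stick3, stick4, stick5, tin_green, tin_blue may be knocked a few centimetres aside while the robot is not near it.
It also fails if it takes over 200 s, if anything falls off the work surface, if the arm or the gripper's body presses on something with over 40 N, if the wrist force passes 120 N, or if a joint passes its speed limit or range.

ROBOT

A 7-joint arm with a two-finger parallel gripper is mounted at the origin on a cart in front of the work surface, level with it; the furniture and walls round the work are solid. World frame = base frame: x ahead of the robot, y to its left, z up, the work surface at z = 0. Lengths are in m, angles in rad, forces in N, time in s.
With the tool pointing down it reaches from about 0.4 to 0.85 m from the base axis. Payload 10.4 kg.
Tool frame: the origin (TCP) lies on the centre line of the jaws, within the pads' length; the fingertips stand 17 mm ahead of it and the grasp point (between the pads) lies 2 mm behind it; z points along the fingers, y is the line along which they close (so a half turn about z gives the same grasp; the last joint's range is limited). The gripper opens to 85 mm and grips with 20 to 120 N. Pads are 22 mm wide; open, the fingers measure 114 mm over their backs; the gripper's body (76 mm by 85 mm) begins 54 mm behind the grasp point. The pads swing forward as they close: fully open they stand 13 mm farther back than shut.
Start: joints at [-1.234, 0.332, -0.065, 1.46, 0.022, 1.35, -0.088], TCP at [0.22, 0.585, 0.248] pointing down, gripper open.
Joint ranges: [-2.6, 2.6], [-0.5, 2.12], [-1.47, 1.34], [0.16, 2.42], [-1.27, 4.41], [0.06, 2.06], [-2.6, 2.6]. Speed limits (rad/s): [2.22, 2.22, 2.79, 2.79, 3.14, 3.14, 3.14].

INTERFACE

Orientations are given as a unit quaternion [x, y, z, w].
In Python, from workcell import get_obs, optics, job gives the robot as it stands. The module is installed in compiled form; this text tells all that it offers.
- The arm moves only by the tool send_rows, never from a script. Its argument "plan" is a list that holds one entry, the list of rows, each a list of 7 numbers: the turn, a rotation vector about the tool's x, y, z in units of 1.5 rad (1.0 is 1.5 rad), then the shift along the tool's x, y, z in units of 20 cm (1.0 is 20 cm), then the opening, from 0 (shut) to 1 (fully open). A call has 1 to 20 rows; each row shifts and turns the commanded pose from where the row before left it, along the tool's axes as they then stand; what a row does not reach is not made up. A row lasts 1/12 s, in which the tool goes at most 41.7 mm and 7.16 degrees, less where a joint would pass 70% of its speed; a pose out of reach is approached as far as the arm can. A call with a number of a shift or a turn outside -1 to 1 is refused whole. A call with a gripper value outside its range is refused whole. The fingers move at their own pace and stop on an object; "squeeze" is the grip in N (left out, the last holds). Time passes only in rows, so rows that do not move let the fingers close. It gives the time, the measured TCP pose, the force, the opening and the grip force at its end, in the units of the state.
- get_obs(): the state, without advancing time (a new reading comes with each control period).
- optics.camera(name): name is "scene" or "top" or "wrist"; returns the picture (420x560x3 uint8, red, green, blue); there is no depth.
- optics.get_calibration(name): a dict with "intrinsics" (3x3 intrinsics, pixels), "distortion" ([k1, k2, p1, p2, k3] as OpenCV has them; the pictures are not rectified), "world_from_camera" (4x4, takes a point from camera to world coordinates); the wrist camera has in their place "T_tool_cam" (4x4, takes a point from camera to tool coordinates, whose origin is the TCP and whose axes are the flange's). Camera axes: x right, y up, looking along -z (the intrinsics and any distortion apply to the point x, -y, -z); pixel columns grow to the right and rows downward; lengths in m; the calibration is good to about 2 mm. A picture is of the moment at which its call begins: read the wrist's pose just before it. get_calibration takes no time and is no camera call.
- job.hand_in(): hands the job in; it is judged then, once.
The state is a dict: "clock": time; "joint_pos": joint angles; "joint_velocities": joint speeds; "tau": joint torques, N m; "position": TCP position; "ee_rot": TCP orientation; "ft_force": force on the tool from outside, world axes, zero at the start; "torque": the same for the moment, N m; "grip_width": opening from 0.0 (shut) to 1.0 (fully open); "grasp_force": force on a finger pad.
Only numpy, scipy, OpenCV 4.12 (cv2) and the standard library are available. Lean on these libraries where they do the work, as an engineer would, in place of code of your own. Each camera call takes 0.05 s, during which the arm holds its last target. There are 200 camera calls.

## Working session

There is one attempt and no reset: what is moved stays moved. The work goes in short steps, Python scripts to look and compute and a tool call to move; the robot and the scene stay as the last step left them, time stands still between calls to the robot, and variables do not carry over. Pictures are saved under pics/ and viewed, at most 14 in all, crops included, and the job is handed in when it is done.

Besides the shell and the picture viewer there is one more tool, called after "Emit:" as name([rows], argument=value, ...), one row to a line, values as JSON. send_rows: Moves the arm, as the interface text tells. Its arguments: {"type":"object","properties":{"plan":{"type":"array"},"squeeze":{"type":"number"}},"required":["plan"]}

```bash
mkdir -p pics; cat > h.py <<'E'
import numpy as np, cv2
from scipy.spatial.transform import Rotation as R
from workcell import get_obs, optics, job
def snap(name):
    o=get_obs(); im=optics.camera(name); c=optics.get_calibration(name)
    K=np.array(c["intrinsics"]); D=np.array(c["distortion"],float)
    if name=="wrist":
        T=np.eye(4); T[:3,:3]=R.from_quat(o["ee_rot"]).as_matrix(); T[:3,3]=o["position"]; T=T@np.array(c["T_tool_cam"])
    else: T=np.array(c["world_from_camera"])
    return im,K,D,T
def rays(px,K,D,T):
    p=cv2.undistortPoints(np.array(px,float).reshape(-1,1,2),K,D).reshape(-1,2)
    d=np.c_[p[:,0],-p[:,1],-np.ones(len(p))]@T[:3,:3].T
    return T[:3,3],d
def plane(px,z,K,D,T):
    o,d=rays(px,K,D,T); return o+d*((z-o[2])/d[:,2])[:,None]
def proj(P,K,D,T):
    P=np.atleast_2d(P); q=(P-T[:3,3])@T[:3,:3]; q=q*[1,-1,-1]
    return cv2.projectPoints(q,np.zeros(3),np.zeros(3),K,D)[0].reshape(-1,2)
def tri(pa,A,pb,B):
    o1,d1=rays([pa],*A); o2,d2=rays([pb],*B); d1=d1[0];d2=d2[0]
    s=np.linalg.lstsq(np.c_[d1,-d2],o2-o1,rcond=None)[0]
    a=o1+s[0]*d1;b=o2+s[1]*d2; return (a+b)/2,np.linalg.norm(a-b)
def save(im,n): cv2.imwrite('pics/'+n+'.png',im[:,:,::-1])
E
python3 - <<'E'
from h import *
o=get_obs()
print({k:np.round(v,3) for k,v in o.items()})
for n in("top","scene","wrist"):
    im,K,D,T=snap(n); save(im,n+"0"); print(n,K[0,0],D,np.round(T,3).tolist())
E
```

```text
{'clock': np.float64(0.0), 'joint_pos': array([-1.234,  0.333, -0.065,  1.461,  0.022,  1.35 , -0.089]), 'joint_velocities': array([-0.002,  0.001,  0.002, -0.003, -0.001, -0.001, -0.   ]), 'tau': array([ 0.0000e+00, -6.2543e+01,  4.9000e-02, -3.9162e+01,  1.6000e-02,
        1.0000e-02, -0.0000e+00]), 'position': array([0.22 , 0.585, 0.247]), 'ee_rot': array([ 0.179,  0.984, -0.001, -0.   ]), 'ft_force': array([-1.024, -0.286,  0.703]), 'torque': array([-0.018,  0.018,  0.011]), 'grasp_force': np.float64(0.0), 'grip_width': np.float64(1.0)}
top 409.95457664336766 [-0.11613952  0.          0.          0.          0.        ] [[-0.019, 0.992, -0.124, 0.379], [-1.0, -0.02, -0.003, 0.015], [-0.006, 0.124, 0.992, 1.257], [0.0, 0.0, 0.0, 1.0]]
scene 491.38379324915394 [-0.00549758  0.          0.          0.          0.        ] [[0.616, 0.5, -0.608, -0.274], [-0.787, 0.389, -0.478, -0.613], [-0.002, 0.774, 0.633, 0.907], [0.0, 0.0, 0.0, 1.0]]
wrist 292.6117150314145 [-0.0196367  0.         0.         0.         0.       ] [[0.353, -0.885, -0.302, 0.142], [0.936, 0.334, 0.115, 0.614], [-0.001, -0.324, 0.946, 0.373], [0.0, 0.0, 0.0, 1.0]]
```

View pics/top0.png

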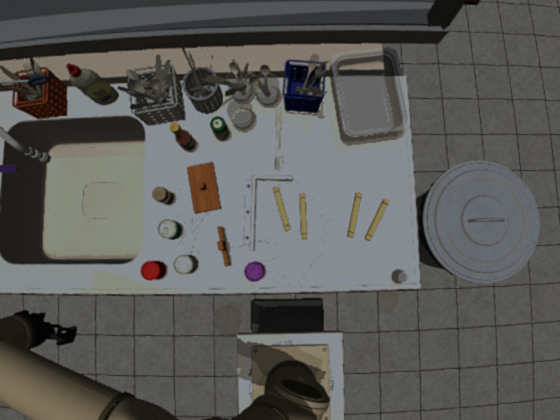

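View pics/scene0.png

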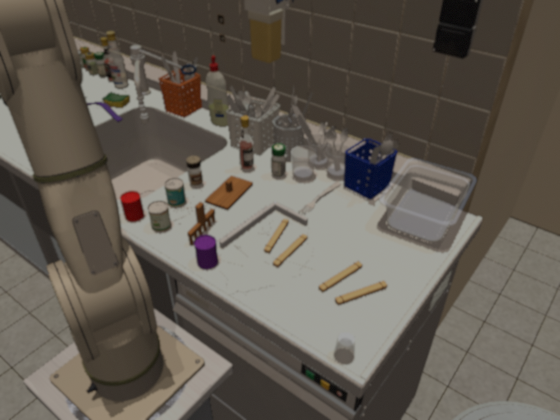

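The top view shows four sticks at (281,208), (303,215), (354,215) and (377,219), and the guide with its corner at (255,180), its long rail running down to (253,250) and its stop running right to (292,178). The rake is at (224,246), the board at (203,187) and the tins at (169,229) and (184,264). The red tin at (152,270) and the purple one at (254,271) are the look-alikes.

```bash
cat >> h.py <<'E'
def blobs(im,lo,hi,amin,roi=None):
    hsv=cv2.cvtColor(im,cv2.COLOR_RGB2HSV); m=cv2.inRange(hsv,np.array(lo),np.array(hi))
    if roi:
        k=np.zeros_like(m); x0,y0,x1,y1=roi; k[y0:y1,x0:x1]=1; m=m*k
    cs=cv2.findContours(m,cv2.RETR_EXTERNAL,cv2.CHAIN_APPROX_NONE)[0]
    return [c for c in cs if cv2.contourArea(c)>amin]
def rect(c,z,C):
    P=plane(c.reshape(-1,2),z,*C)
    (cx,cy),(w,h),a=cv2.minAreaRect((P[:,:2]*1000).astype(np.float32))
    if w<h: w,h,a=h,w,a+90
    a=(a+90)%180-90
    return np.round([cx,cy,w,h,a],1)
E
python3 - <<'E'
from h import *
im,*C=snap("top")
hsv=cv2.cvtColor(im,cv2.COLOR_RGB2HSV)
for p in [(281,208),(354,215),(203,195),(224,250),(253,220),(270,178),(330,250),(169,229),(184,264)]:
    print(p,hsv[p[1],p[0]],plane([p],0,*C).round(3))
for c in blobs(im,(12,60,60),(30,255,255),60,(150,150,410,285)): print('stick?',rect(c,0.014,C),cv2.boundingRect(c))
for c in blobs(im,(0,100,30),(14,255,255),60,(150,150,410,285)): print('brown',rect(c,0.012,C),cv2.boundingRect(c))
E
```

```text
(281, 208) [ 26 111 135] [[0.527 0.016 0.   ]]
(354, 215) [ 25 110 135] [[ 0.5   -0.209  0.   ]]
(203, 195) [ 13 176 110] [[0.572 0.258 0.   ]]
(224, 250) [ 13 190  51] [[0.401 0.193 0.   ]]
(253, 220) [104  20 142] [[0.491 0.103 0.   ]]
(270, 178) [ 30   4 123] [[0.622 0.048 0.   ]]
(330, 250) [106  23 147] [[ 0.395 -0.131  0.   ]]
(169, 229) [ 60   9 140] [[0.468 0.364 0.   ]]
(184, 264) [ 95  11 141] [[0.36  0.317 0.   ]]
stick? [ 4.372e+02  2.000e+02  6.680e+01  1.830e+01 -2.000e-01] (218, 227, 7, 23)
stick? [ 484.6 -274.8  137.5   17.4  -28.1] (365, 199, 23, 42)
stick? [499.8 -50.  135.1  16.8   0.8] (300, 194, 7, 45)
stick? [ 501.  -207.1  137.4   17.2  -13.4] (348, 193, 13, 44)
stick? [524.6  15.7 138.   16.1  14.9] (273, 187, 17, 44)
stick? [578.8 392.9  39.4  38.8 -44.9] (153, 187, 13, 14)
stick? [594.6 254.5 146.2  82.5  10.1] (187, 163, 33, 50)
brown [343.  395.9  54.6  46.8   0.4] (150, 261, 16, 19)
brown [412.8 197.5 118.6  23.4  11.8] (218, 227, 12, 39)
brown [595.1 255.  146.1  81.4   9.7] (187, 163, 33, 50)
```

```bash
cat >> h.py <<'E'
def pose():
    o=get_obs(); M=R.from_quat(o["ee_rot"]).as_matrix()
    return o["position"],np.degrees(np.arctan2(-M[1,0],-M[0,0])),M
def go(*wps,frm=None):
    "wps: (x,y,z,yawdeg); prints turn units, then shift units in turned frame"
    p,ps,M=pose()
    if frm: p,ps=np.array(frm[:3]),frm[3]
    print('at',np.round(p,4),round(ps,2),'tilt',np.round(M[:2,2],4))
    for x,y,z,yw in wps:
        a=np.radians(yw); d=np.array([x,y,z])-p
        t=np.array([-d[0]*np.cos(a)-d[1]*np.sin(a),-d[0]*np.sin(a)+d[1]*np.cos(a),-d[2]])/.2
        print('turn z',round(-np.radians(yw-ps)/1.5,4),'shift',np.round(t,4),'minrows',int(np.ceil(np.linalg.norm(d)/.04)))
        p=np.array([x,y,z]);ps=yw
E
python3 -c "
from h import *
go((.46,.05,.30,0)); print(optics.get_calibration('wrist')['T_tool_cam'])"
```

```text
at [0.22   0.5848 0.2478] -20.61 tilt [-0.0003 -0.0008]
turn z -0.2398 shift [-1.2001 -2.674  -0.2608] minrows 15
[[-9.47091276e-04  9.46222085e-01  3.23516413e-01  8.29969312e-02]
 [ 9.99999529e-01  9.64240901e-04  1.07273675e-04 -4.28035868e-04]
 [-2.10443037e-04  3.23516362e-01 -9.46222553e-01 -1.24987877e-01]
 [ 0.00000000e+00  0.00000000e+00  0.00000000e+00  1.00000000e+00]]
```

Emit:
send_rows([
  [[0,0,-0.06,0,0,0,1],[0,0,-0.06,0,0,0,1],[0,0,-0.06,0,0,0,1],[0,0,-0.06,0,0,0,1]],
])

```text
clock: 0.53
position: [0.22, 0.5849, 0.2481]
ee_rot: [-0.002, 1.0, -0.0, -0.0]
ft_force: [-0.6, 0.3, 0.2]
grip_width: 1.004
grasp_force: 0.0
```

Emit:
send_rows([
  [[0,0,0,-0.075,-0.167,-0.016,1],[0,0,0,-0.075,-0.167,-0.016,1],[0,0,0,-0.075,-0.167,-0.016,1],[0,0,0,-0.075,-0.167,-0.016,1],[0,0,0,-0.075,-0.167,-0.016,1],[0,0,0,-0.075,-0.167,-0.016,1],[0,0,0,-0.075,-0.167,-0.016,1],[0,0,0,-0.075,-0.167,-0.016,1],[0,0,0,-0.075,-0.167,-0.016,1],[0,0,0,-0.075,-0.167,-0.016,1],[0,0,0,-0.075,-0.167,-0.016,1],[0,0,0,-0.075,-0.167,-0.016,1],[0,0,0,-0.075,-0.167,-0.016,1],[0,0,0,-0.075,-0.167,-0.016,1],[0,0,0,-0.075,-0.167,-0.016,1],[0,0,0,-0.075,-0.167,-0.016,1],[0,0,0,0,0,0,1],[0,0,0,0,0,0,1]],
])

```text
clock: 2.03
position: [0.4606, 0.0487, 0.2996]
ee_rot: [0.002, 1.0, 0.0, 0.0]
ft_force: [-1.0, 1.0, 0.0]
grip_width: 1.002
grasp_force: 0.0
```

```bash
python3 - <<'E'
from h import *
p,a,M=pose(); print(p.round(4),a.round(2))
im,*C=snap("wrist"); save(im,"w1"); im,*C=snap("top"); save(im,"t1")
E
```

```text
[0.4606 0.0487 0.2996] -0.23
```

View pics/w1.png

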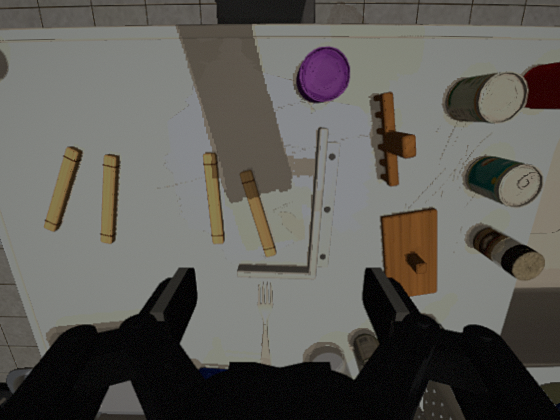

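The wrist view shows sticks at (62,188), (110,198), (213,198) and (258,213). The rail runs from (323,128) to (315,275) and the stop reaches left to (238,270). The rake grip is at (402,145), the board block at (417,262), the green tin at (500,97) and the blue tin at (520,184).

Emit:
send_rows([
  [[0,0,0,0,0.14,0,1],[0,0,0,0,0.14,0,1],[0,0,0,0,0.14,0,1],[0,0,0,0,0.14,0,1],[0,0,0,0,0.14,0,1],[0,0,0,0,0,0,1],[0,0,0,0,0,0,1],[0,0,0,0,0,0,1]],
])

```text
clock: 2.8
position: [0.4596, 0.191, 0.2993]
ee_rot: [-0.001, 1.0, -0.0, -0.0]
ft_force: [0.8, -0.2, -0.8]
grip_width: 1.002
grasp_force: 0.0
```

```bash
python3 - <<'E'
from h import *
p,a,M=pose(); print(p.round(4),a.round(2))
im,*C=snap("wrist"); np.savez("w2.npz",im=im,K=C[0],D=C[1],T=C[2])
a=cv2.resize(cv2.imread("pics/w1.png")[110:290,225:345],None,fx=3.2,fy=3.2,interpolation=cv2.INTER_CUBIC)
b=cv2.resize(im[:,:,::-1],None,fx=.72,fy=.72)
out=np.zeros((max(a.shape[0],b.shape[0]),a.shape[1]+b.shape[1],3),np.uint8); out[:a.shape[0],:a.shape[1]]=a; out[:b.shape[0],a.shape[1]:]=b
cv2.imwrite("pics/c2.png",out); print(out.shape)
E
```

```text
[0.4596 0.191  0.2993] 0.1
(576, 787, 3)
```

View pics/c2.png

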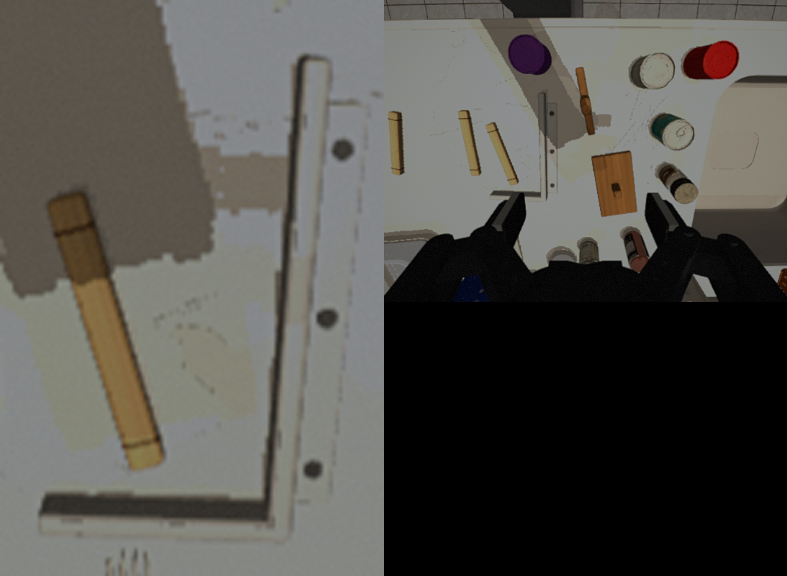

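```bash
cat >> h.py <<'E'
def line_edges(im,kind,lo,hi,a,b,thr=85):
    """dark run along scan lines: kind 'v' scans rows lo..hi, columns a..b ; returns start and end edge points (subpixel)"""
    g=cv2.cvtColor(im,cv2.COLOR_RGB2GRAY).astype(float); S=[];E=[]
    for r in range(lo,hi):
        v=g[r,a:b] if kind=='v' else g[a:b,r]
        k=int(np.argmin(v)); 
        if v[k]>thr: continue
        i=k
        while i>0 and v[i-1]<thr: i-=1
        j=k
        while j<len(v)-1 and v[j+1]<thr: j+=1
        if i==0 or j==len(v)-1: continue
        s=i-(thr-v[i])/(v[i-1]-v[i]); e=j+(thr-v[j])/(v[j+1]-v[j])
        S.append((a+s,r) if kind=='v' else (r,a+s)); E.append((a+e,r) if kind=='v' else (r,a+e))
    return np.array(S),np.array(E)
def fit(P):
    vx,vy,x,y=cv2.fitLine((P[:,:2]*1000).astype(np.float32),cv2.DIST_HUBER,0,.01,.01).ravel()
    return np.array([x,y]),np.array([vx,vy])
def cross(l1,l2):
    s=np.linalg.solve(np.c_[l1[1],-l2[1]],l2[0]-l1[0]); return l1[0]+s[0]*l1[1]
E
python3 - <<'E'
from h import *
im=cv2.imread("pics/w1.png")[:,:,::-1]; _,K,D,T=snap("wrist")
c=optics.get_calibration("wrist"); T=np.eye(4); a=np.radians(-.23)
T[:3,:3]=np.c_[[-np.cos(a),-np.sin(a),0],[-np.sin(a),np.cos(a),0],[0,0,-1]]; T[:3,3]=[.4606,.0487,.2996]; T=T@np.array(c["T_tool_cam"])
C=(K,D,T); np.savez("w1.npz",im=im,K=K,D=D,T=T)
S,E=line_edges(im,'v',140,262,300,330); s2,e2=line_edges(im,'h',245,300,255,282)
print(len(S),len(s2),S[:3],E[:3],s2[:2],e2[:2])
for n,A,B,z in(("z0",S,s2,0),("z24",E,e2,.024)):
    l1=fit(plane(A,z,*C));l2=fit(plane(B,z,*C))
    print(n,cross(l1,l2).round(1),np.degrees(np.arctan2(l1[1][1],l1[1][0])).round(2),np.degrees(np.arctan2(l2[1][1],l2[1][0])).round(2))
for c in blobs(im,(12,60,60),(30,255,255),150,(20,100,300,290)): print('stick',rect(c,0.014,C))
E
```

```text
121 55 [[316.28301887 140.        ]
 [316.29411765 141.        ]
 [316.2745098  142.        ]] [[318.83333333 140.        ]
 [318.71428571 141.        ]
 [318.60869565 142.        ]] [[245.         263.72093023]
 [246.         263.74418605]] [[245.         270.65853659]
 [246.         270.68292683]]
z0 [619.3  92.3] -2.41 87.76
z24 [618.  93.] -2.37 87.65
stick [525.4  16.5 140.2  19.8  14.5]
stick [ 501.7 -205.3  140.7   18.2  -13.4]
stick [501.8 -48.3 139.1  19.    1.1]
stick [ 486.6 -273.4  139.2   18.2  -28.4]
```

```bash
python3 - <<'E'
from h import *
A=np.load("w1.npz");B=np.load("w2.npz")
r=lambda im,x,y,w,h,f: cv2.resize(im[y:y+h,x:x+w,::-1],None,fx=f,fy=f,interpolation=cv2.INTER_CUBIC)
out=np.hstack([r(A["im"],365,85,70,110,5),r(B["im"],255,85,60,110,5)])
cv2.imwrite("pics/c3.png",out);print(out.shape)
out=np.hstack([r(A["im"],375,60,170,245,2.4),r(B["im"],280,60,160,245,2.4)])
cv2.imwrite("pics/c4.png",out);print(out.shape)
E
```

```text
(550, 650, 3)
(588, 792, 3)
```

View pics/c3.png

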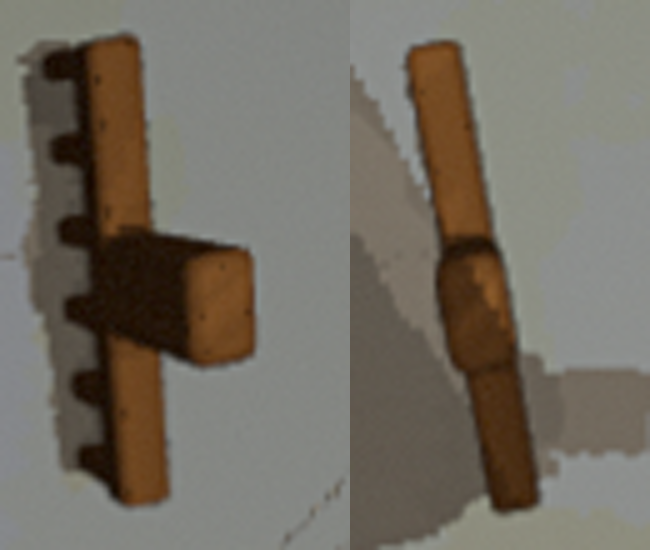

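View pics/c4.png

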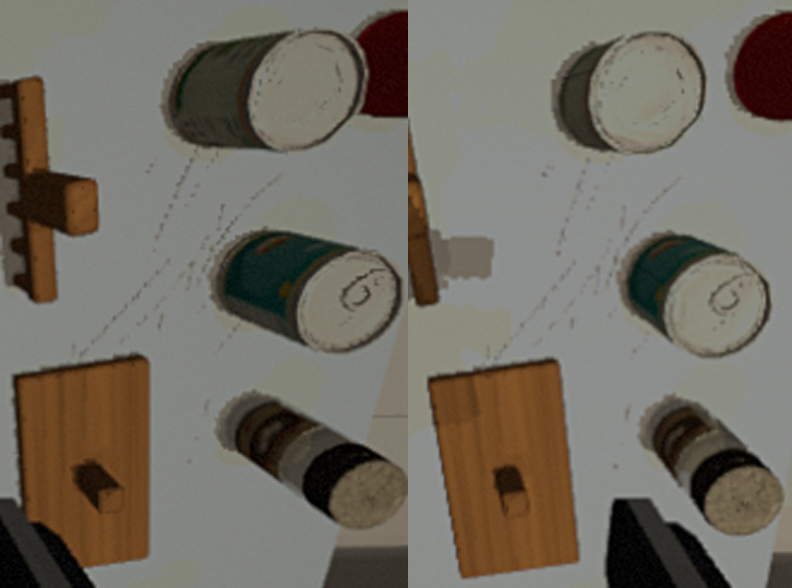

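The rake grip top is at about (409,146) in the first view and (281,147) in the second. The lid centres are about (502,97)/(380,98) and (521,185)/(409,186), and the board's block top is about (421,268)/(324,269).

```bash
python3 - <<'E'
from h import *
A=np.load("w1.npz");B=np.load("w2.npz");CA=[A[k] for k in"KDT"];CB=[B[k] for k in"KDT"]
for n,a,b in(("grip",(409.2,146.2),(280.6,146.6)),("hd-",(387.4,93),(271.4,93.6)),("hd+",(393.6,185),(288,186.4)),("green",(502.1,97.5),(380,98.3)),("blue",(520.8,185),(408.8,186.3)),("block",(420.8,267.9),(324.2,269.2))):
    p,e=tri(a,CA,b,CB); print(n,(p*1000).round(1),'err',(e*1000).round(1))
for nm,V,C,rois in(("w1",A,CA,((375,200,445,300),)),("w2",B,CB,((285,200,360,300),))):
    for c in blobs(V["im"],(5,100,50),(30,255,255),500,rois[0]): print(nm,'board',rect(c,.012,C))
print((plane([(271.4,93.6),(288,186.4)],.046,*CB)*1000).round(1),(plane([(387.4,93),(393.6,185)],.046,*CA)*1000).round(1))
print((plane([(502.1,97.5),(520.8,185)],.072,*CA)*1000).round(1),(plane([(380,98.3),(408.8,186.3)],.072,*CB)*1000).round(1),(plane([(280.6,146.6)],.102,*CB)*1000).round(1))
E
```

```text
grip [415.  191.7  97.7] err 1.1
hd- [357.5 180.6  42.4] err 0.6
hd+ [473.5 202.   42. ] err 0.1
green [363.4 305.2  68.5] err 0.4
blue [466.2 351.7  71.1] err 0.8
block [598.3 256.5  45.3] err 0.5
w1 board [596.3 254.2 150.6  82.    9.8]
w2 board [596.3 255.9 150.   81.7   9.5]
[[357.4 180.7  46. ]
 [472.6 201.9  46. ]] [[358.  179.4  46. ]
 [472.4 200.4  46. ]]
[[363.7 302.7  72. ]
 [466.4 351.   72. ]] [[363.3 304.1  72. ]
 [465.6 351.2  72. ]] [[413.9 191.7 102. ]]
```

```bash
python3 -c "
from h import *
go((.415,.1915,.14,10.4),(.415,.1915,.072,10.4))"
```

```text
at [0.4601 0.19   0.2996] -0.03 tilt [0.     0.0001]
turn z -0.1213 shift [0.2203 0.048  0.7978] minrows 5
turn z -0.0 shift [-0.    0.    0.34] minrows 2
```

Emit:
send_rows([
  [[0,0,-0.0607,0,0,0,0.7],[0,0,-0.0606,0,0,0,0.7],[0,0,0,0.037,0.008,0.133,0.6],[0,0,0,0.037,0.008,0.133,0.6],[0,0,0,0.037,0.008,0.133,0.6],[0,0,0,0.037,0.008,0.133,0.6],[0,0,0,0.037,0.008,0.133,0.6],[0,0,0,0.037,0.008,0.133,0.6],[0,0,0,0,0,0.085,0.6],[0,0,0,0,0,0.085,0.6],[0,0,0,0,0,0.085,0.6],[0,0,0,0,0,0.085,0.6],[0,0,0,0,0,0,0.6],[0,0,0,0,0,0,0.6]],
])

```text
clock: 4.07
position: [0.4145, 0.1913, 0.0719]
ee_rot: [-0.09, 0.996, -0.0, -0.001]
ft_force: [0.6, 0.4, 0.2]
grip_width: 0.606
grasp_force: 0.0
```

```bash
python3 -c "
from h import *
go((.415,.1915,.072,10.4)); im,*C=snap('wrist'); save(im,'w3')"
```

```text
at [0.4145 0.1913 0.0719] 10.38 tilt [-0.001  -0.0008]
turn z -0.0002 shift [-0.0026  0.0005 -0.0007] minrows 1
```

View pics/w3.png

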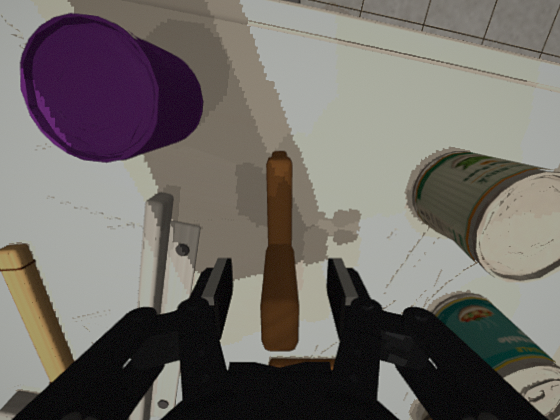

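The rake grip stands centred between the pads, at about (281,300). I'll close on it.

Emit:
send_rows([
  [[0,0,0,0,0,0,0],[0,0,0,0,0,0,0],[0,0,0,0,0,0,0],[0,0,0,0,0,0,0],[0,0,0,0,0,0,0],[0,0,0,0,0,0,0],[0,0,0,0,0,-0.1,0],[0,0,0,0,0,-0.125,0],[0,0,0,0,0,-0.125,0],[0,0,0,0,0,-0.1,0],[0,0,0,0,0,0,0]],
], squeeze=70)

```text
clock: 5.03
position: [0.4165, 0.1931, 0.1659]
ee_rot: [-0.091, 0.996, 0.002, 0.003]
ft_force: [-0.0, 1.0, -0.1]
grip_width: 0.172
grasp_force: 68.2
```

```bash
cat >> h.py <<'E'
G0=np.array([618.5,92.7]); GY=-2.4
def G(gx,gy):
    a=np.radians(GY); return (G0+gx*np.array([np.cos(a),np.sin(a)])+gy*np.array([-np.sin(a),np.cos(a)]))/1000
def W2G(p):
    a=np.radians(GY); d=np.asarray(p)[...,:2]*1000-G0
    return np.stack([d@[np.cos(a),np.sin(a)],d@[-np.sin(a),np.cos(a)]],-1)
E
python3 -c "
from h import *
o=get_obs();print(o['grip_width'],o['grasp_force'],o['ft_force'])
for s in [(.5254,.0165),(.5018,-.0483),(.5017,-.2053),(.4866,-.2734)]: print(W2G(s).round(1))
s=G(-97,-432); e=G(-97,-100); print(s,e)
go((s[0],s[1],.162,-2.4),(s[0],s[1],.0735,-2.4),(e[0],e[1],.0735,-2.4))"
```

```text
0.1715095181955088 68.1519877910614 [-0.01687416  0.99023608 -0.14183168]
[-89.8 -80. ]
[-110.7 -145.8]
[-104.2 -302.6]
[-116.5 -371.3]
[ 0.5034948  -0.33485912] [ 0.51739752 -0.00315034]
at [0.4165 0.1931 0.1659] 10.43 tilt [0.005  0.0038]
turn z 0.1493 shift [-0.5452 -2.6191  0.0196] minrows 14
turn z -0.0 shift [0.     0.     0.4425] minrows 3
turn z -0.0 shift [ 0.    1.66 -0.  ] minrows 9
```

Emit:
send_rows([
  [[0,0,0.05,0,0,0,0],[0,0,0.05,0,0,0,0],[0,0,0.0493,0,0,0,0],[0,0,0,-0.034,-0.164,0,0],[0,0,0,-0.034,-0.164,0,0],[0,0,0,-0.034,-0.164,0,0],[0,0,0,-0.034,-0.164,0,0],[0,0,0,-0.034,-0.164,0,0],[0,0,0,-0.034,-0.164,0,0],[0,0,0,-0.034,-0.164,0,0],[0,0,0,-0.034,-0.164,0,0],[0,0,0,-0.034,-0.164,0,0],[0,0,0,-0.034,-0.164,0,0],[0,0,0,-0.034,-0.164,0,0],[0,0,0,-0.034,-0.164,0,0],[0,0,0,-0.034,-0.164,0,0],[0,0,0,-0.034,-0.164,0,0],[0,0,0,-0.034,-0.164,0,0],[0,0,0,-0.034,-0.164,0,0],[0,0,0,0,0,0,0],[0,0,0,0,0,0,0]],
])

```text
invalid input
```

```bash
python3 -c "
from h import *
s=G(-97,-432)
go((s[0],s[1],.0735,-2.4))"
```

```text
at [0.4165 0.1931 0.1659] 10.43 tilt [0.005  0.0038]
turn z 0.1493 shift [-0.5452 -2.6191  0.4621] minrows 14
```

Emit:
send_rows([
  [[0,0,0.05,0,0,0,0],[0,0,0.05,0,0,0,0],[0,0,0.0493,0,0,0,0],[0,0,0,-0.034,-0.164,0,0],[0,0,0,-0.034,-0.164,0,0],[0,0,0,-0.034,-0.164,0,0],[0,0,0,-0.034,-0.164,0,0],[0,0,0,-0.034,-0.164,0,0],[0,0,0,-0.034,-0.164,0,0],[0,0,0,-0.034,-0.164,0,0],[0,0,0,-0.034,-0.164,0,0],[0,0,0,-0.034,-0.164,0,0],[0,0,0,-0.034,-0.164,0,0],[0,0,0,-0.034,-0.164,0,0],[0,0,0,-0.034,-0.164,0,0],[0,0,0,-0.034,-0.164,0,0],[0,0,0,-0.034,-0.164,0,0],[0,0,0,-0.034,-0.164,0,0],[0,0,0,-0.034,-0.164,0,0]],
])

```text
clock: 6.62
position: [0.5014, -0.3381, 0.1611]
ee_rot: [0.021, 1.0, 0.0, -0.0]
ft_force: [-0.1, 0.3, -0.3]
grip_width: 0.18
grasp_force: 68.4
```

Emit:
send_rows([
  [[0,0,0,0,0,0,0],[0,0,0,0,0,0,0],[0,0,0,0,0,0,0],[0,0,0,0,0,0,0]],
])

```text
clock: 6.95
position: [0.5017, -0.3354, 0.1615]
ee_rot: [0.02, 1.0, 0.001, -0.0]
ft_force: [-0.3, -0.1, -0.6]
grip_width: 0.181
grasp_force: 68.8
```

```bash
python3 - <<'E'
from h import *
s=G(-97,-432); e=G(-97,-100)
go((s[0],s[1],.0735,-2.4),(e[0],e[1],.0735,-2.4))
im,*C=snap('wrist'); save(im,'w4'); im,*C=snap('top')
for c in blobs(im,(12,60,60),(30,255,255),60,(150,150,410,285)): print('stick?',rect(c,0.014,C),cv2.boundingRect(c))
E
```

```text
at [ 0.5017 -0.3354  0.1615] -2.31 tilt [-0.0003  0.0011]
turn z 0.0011 shift [-0.0088  0.0031  0.4398] minrows 3
turn z -0.0 shift [ 0.    1.66 -0.  ] minrows 9
stick? [ 366.1 -318.4  159.4  104.3   -2.8] (375, 232, 35, 53)
stick? [ 484.7 -276.1  138.9   20.4  -28.1] (365, 199, 24, 42)
stick? [499.8 -49.9 135.1  16.7   0.9] (300, 194, 7, 45)
stick? [ 500.2 -206.9  137.8   17.3  -13.3] (348, 193, 13, 45)
stick? [524.6  15.7 138.   16.1  14.9] (273, 187, 17, 44)
stick? [578.8 392.9  39.5  38.8 -45.4] (153, 187, 13, 14)
stick? [594.9 254.2 147.2  81.5  10.5] (188, 163, 33, 50)
```

View pics/w4.png

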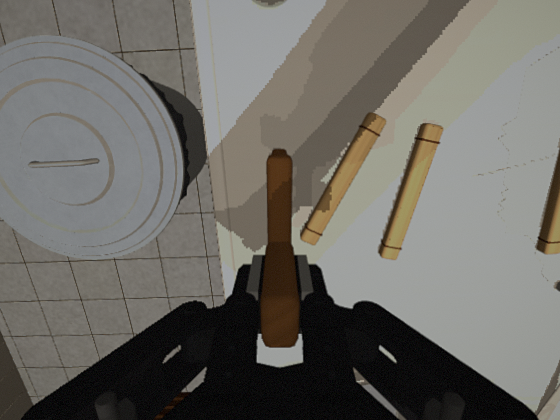

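The rake hangs parallel in the jaws, and its teeth come down outside the outermost stick (at (342,180)) and inside the worktop edge. Next I lower it and sweep towards the rail.

Emit:
send_rows([
  [[0,0,0,-0.009,0.003,0.11,0],[0,0,0,0,0,0.11,0],[0,0,0,0,0,0.11,0],[0,0,0,0,0,0.11,0],[0,0,0,0,0,0,0],[0,0,0,0,0.05,0,0],[0,0,0,0,0.05,0,0],[0,0,0,0,0.05,0,0],[0,0,0,0,0.05,0,0],[0,0,0,0,0.05,0,0],[0,0,0,0,0.05,0,0],[0,0,0,0,0.05,0,0],[0,0,0,0,0.05,0,0],[0,0,0,0,0.05,0,0],[0,0,0,0,0.05,0,0]],
])

```text
clock: 8.3
position: [0.5075, -0.2354, 0.0739]
ee_rot: [0.021, 1.0, 0.0, 0.0]
ft_force: [-0.2, -1.4, -1.3]
grip_width: 0.176
grasp_force: 68.8
```

Emit:
send_rows([
  [[0,0,0,0,0.05,0,0],[0,0,0,0,0.05,0,0],[0,0,0,0,0.05,0,0],[0,0,0,0,0.05,0,0],[0,0,0,0,0.05,0,0],[0,0,0,0,0.05,0,0],[0,0,0,0,0.05,0,0],[0,0,0,0,0.05,0,0]],
])

```text
clock: 8.97
position: [0.5109, -0.1554, 0.0739]
ee_rot: [0.021, 1.0, 0.0, -0.0]
ft_force: [0.2, -0.0, -1.6]
grip_width: 0.179
grasp_force: 68.8
```

```bash
python3 - <<'E'
from h import *
p,a,M=pose(); print(p,a,W2G(p).round(1))
im,*C=snap('wrist'); save(im,'w5')
E
```

```text
[ 0.51086932 -0.15543422  0.07386887] -2.3890063681108287 [ -97.1 -252.4]
```

View pics/w5.png

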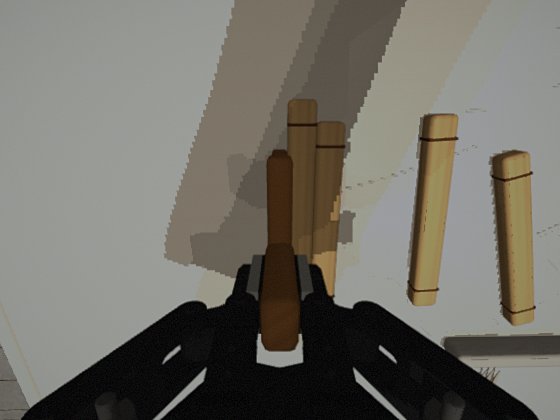

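Two sticks now lie flat against the rake at (303,190) and (329,200), with the other two ahead of it at (433,210) and (515,237). I'll continue the sweep.

Emit:
send_rows([
  [[0,0,0,0,0.05,0,0],[0,0,0,0,0.05,0,0],[0,0,0,0,0.05,0,0],[0,0,0,0,0.05,0,0],[0,0,0,0,0.05,0,0],[0,0,0,0,0.05,0,0],[0,0,0,0,0.05,0,0],[0,0,0,0,0.05,0,0],[0,0,0,0,0.05,0,0],[0,0,0,0,0.05,0,0],[0,0,0,0,0.05,0,0],[0,0,0,0,0.05,0,0],[0,0,0,0,0.05,0,0],[0,0,0,0,0.05,0,0],[0,0,0,0,0.04,0,0],[0,0,0,0,0.03,0,0]],
])

```text
clock: 10.35
position: [0.5173, -0.0014, 0.0739]
ee_rot: [0.021, 1.0, 0.0, -0.0]
ft_force: [-0.3, 0.0, -0.3]
grip_width: 0.179
grasp_force: 68.8
```

Emit:
send_rows([
  [[0,0,0,0,0.02,0,0],[0,0,0,0,0.02,0,0],[0,0,0,0,0.02,0,0],[0,0,0,0,0,0,0]],
])

```text
clock: 10.68
position: [0.5178, 0.0101, 0.0739]
ee_rot: [0.021, 1.0, 0.0, -0.0]
ft_force: [0.4, -1.1, -1.6]
grip_width: 0.175
grasp_force: 68.8
```

```bash
python3 - <<'E'
from h import *
p,a,M=pose(); print(p,a,W2G(p).round(1))
im,*C=snap('wrist'); save(im,'w6')
E
```

```text
[0.51782539 0.0100911  0.0738793 ] -2.3703745576043733 [-97.1 -86.8]
```

View pics/w6.png

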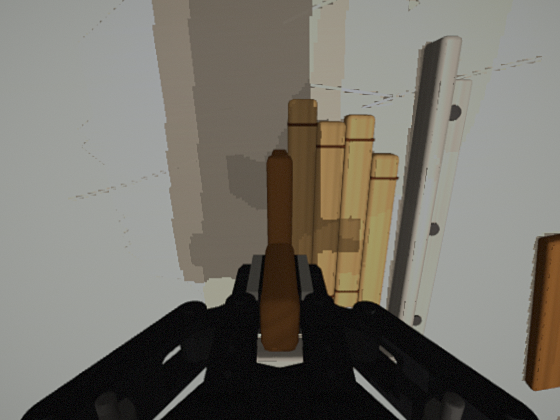

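All four sticks lie packed beside the rake, at columns 303 to 385, about 10 mm short of the rail.

Emit:
send_rows([
  [[0,0,0,0,0.01,0,0],[0,0,0,0,0.01,0,0],[0,0,0,0,0.01,0,0],[0,0,0,0,0.01,0,0],[0,0,0,0,0,0,0]],
])

```text
clock: 11.15
position: [0.5182, 0.0179, 0.0739]
ee_rot: [0.021, 1.0, 0.0, 0.0]
ft_force: [0.1, -0.4, -2.1]
grip_width: 0.177
grasp_force: 68.8
```

Emit:
send_rows([
  [[0,0,0,0,0.005,0,0],[0,0,0,0,0.005,0,0],[0,0,0,0,0,0,0]],
])

```text
clock: 11.4
position: [0.5182, 0.0196, 0.0739]
ee_rot: [0.021, 1.0, 0.0, 0.0]
ft_force: [-0.1, -0.3, -1.1]
grip_width: 0.175
grasp_force: 68.8
```

Emit:
send_rows([
  [[0,0,0,0,0.005,0,0],[0,0,0,0,0,0,0]],
])

```text
clock: 11.57
position: [0.5183, 0.0205, 0.0739]
ee_rot: [0.021, 1.0, 0.0, 0.0]
ft_force: [-0.1, -1.2, -1.0]
grip_width: 0.175
grasp_force: 68.8
```

Emit:
send_rows([
  [[0,0,0,0,0.005,0,0],[0,0,0,0,0,0,0]],
])

```text
clock: 11.73
position: [0.5183, 0.0207, 0.0739]
ee_rot: [0.021, 1.0, -0.0, -0.0]
ft_force: [-0.1, -3.2, -0.0]
grip_width: 0.178
grasp_force: 69.0
```

```bash
python3 - <<'E'
from h import *
print(get_obs()['joint_pos'].round(2))
im,*C=snap('wrist'); 
P=lambda px,z:W2G(plane(px,z,*C))
for c in blobs(im,(12,60,60),(30,255,255),200): print(cv2.boundingRect(c))
g=cv2.cvtColor(im,cv2.COLOR_RGB2HSV)
for x in range(292,410,8):
    col=g[60:260,x]; k=np.where((col[:,1]>90)&(col[:,0]>10)&(col[:,0]<30))[0]
    if len(k): print(x,k[0]+60,P([(x,k[0]+60)],.014).round(1))
A=np.load("w1.npz");CA=[A[k] for k in"KDT"]
for c in blobs(A["im"],(130,60,30),(170,255,255),300): print('purple',rect(c,.072,CA))
E
```

```text
[-0.64  0.31  0.58  1.96 -0.21  0.94  1.58]
(262, 300, 36, 52)
(521, 237, 39, 154)
(268, 158, 22, 85)
(285, 99, 114, 209)
292 99 [[-186.6  -69.1]]
300 99 [[-186.6  -64.3]]
308 99 [[-186.6  -59.6]]
316 104 [[-183.8  -54.7]]
324 121 [[-174.   -49.5]]
332 121 [[-174.   -44.7]]
340 122 [[-173.4  -39.8]]
348 115 [[-177.5  -35.2]]
356 115 [[-177.5  -30.4]]
364 115 [[-177.5  -25.5]]
372 116 [[-177.   -20.6]]
380 153 [[-154.8  -13.4]]
388 153 [[-154.8   -8.4]]
396 155 [[-153.6   -3.2]]
purple [340.3  98.2  55.4  55.  -89.1]
```

Emit:
send_rows([
  [[0,0,0,0,-0.02,0,0],[0,0,0,0,-0.02,0,0],[0,0,0,0,0,-0.08,0],[0,0,0,0,0,-0.1,0],[0,0,0,0,0,-0.1,0],[0,0,0,0,0,0,0]],
])

```text
clock: 12.28
position: [0.5199, 0.0134, 0.1333]
ee_rot: [0.021, 1.0, 0.001, 0.002]
ft_force: [1.1, 0.0, 0.1]
grip_width: 0.178
grasp_force: 68.9
```

Emit:
send_rows([
  [[0,0,-0.0748,0,0,0,0],[0,0,-0.0748,0,0,0,0],[0,0,-0.0748,0,0,0,0],[0,0,-0.0748,0,0,0,0],[0,0,-0.0748,0,0,0,0],[0,0,-0.0748,0,0,0,0],[0,0,-0.0748,0,0,0,0],[0,0,-0.0748,0,0,0,0],[0,0,-0.0748,0,0,0,0],[0,0,-0.0748,0,0,0,0],[0,0,-0.0748,0,0,0,0],[0,0,-0.0748,0,0,0,0],[0,0,-0.0748,0,0,0,0],[0,0,-0.0748,0,0,0,0],[0,0,0,0,0,0,0],[0,0,0,0,0,0,0]],
])

```text
clock: 13.62
position: [0.5128, 0.0094, 0.1173]
ee_rot: [-0.565, 0.825, 0.003, -0.015]
ft_force: [-0.1, -1.2, -0.7]
grip_width: 0.179
grasp_force: 68.8
```

```bash
python3 - <<'E'
from h import *
print(get_obs()['joint_pos'].round(2))
s=G(-199,-64); e=G(-145,-64)
go((s[0],s[1],.13,87.6),(s[0],s[1],.0735,87.6),(e[0],e[1],.0735,87.6))
E
```

```text
[ 0.1   0.24 -0.24  1.87  0.07  1.07  2.6 ]
at [0.5128 0.0094 0.1173] 68.83 tilt [-0.0291 -0.0115]
turn z -0.2184 shift [-0.1184  0.4846 -0.0636] minrows 3
turn z -0.0 shift [-0.      0.      0.2825] minrows 2
turn z -0.0 shift [-0.   -0.27 -0.  ] minrows 2
```

Emit:
send_rows([
  [[0,0,0.08,0,0,0,0],[0,0,0.08,0,0,0,0],[0,0,0.08,0,0,0,0],[0,0,0.08,0,0,0,0],[0,0,0.08,0,0,0,0],[0,0,0.08,0,0,0,0],[0,0,0.08,0,0,0,0],[0,0,0.08,0,0,0,0],[0,0,0.08,0,0,0,0],[0,0,0.08,0,0,0,0],[0,0,0.08,0,0,0,0],[0,0,0.08,0,0,0,0],[0,0,0.08,0,0,0,0],[0,0,0.08,0,0,0,0],[0,0,0.08,0,0,0,0],[0,0,0.08,0,0,0,0],[0,0,0.08,0,0,0,0],[0,0,0.08,0,0,0,0],[0,0,0,0,0,0,0],[0,0,0,0,0,0,0]],
])

```text
clock: 15.28
position: [0.5132, 0.0112, 0.1181]
ee_rot: [0.458, 0.889, -0.012, -0.009]
ft_force: [1.0, 0.2, -1.3]
grip_width: 0.178
grasp_force: 68.8
```

```bash
python3 - <<'E'
from h import *
print(get_obs()['joint_pos'].round(2))
s=G(-199,-64); e=G(-145,-64)
go((s[0],s[1],.13,-92.4),(s[0],s[1],.0735,-92.4),(e[0],e[1],.0735,-92.4))
E
```

```text
[-0.12  0.22  0.    1.89  0.01  1.06  0.5 ]
at [0.5132 0.0112 0.1181] -54.52 tilt [-0.0276 -0.0131]
turn z 0.4408 shift [ 0.1094 -0.4862 -0.0597] minrows 3
turn z -0.0 shift [0.     0.     0.2825] minrows 2
turn z -0.0 shift [ 0.    0.27 -0.  ] minrows 2
```

```bash
cat >> h.py <<'E'
def Rd(ps):
    a=np.radians(ps); return np.c_[[-np.cos(a),-np.sin(a),0],[-np.sin(a),np.cos(a),0],[0,0,-1]]
def turn(ps):
    p,_,M=pose(); v=R.from_matrix(M.T@Rd(ps)).as_rotvec(); print('turnvec units',(v/1.5).round(4),'rows',int(np.ceil(np.degrees(np.linalg.norm(v))/7)))
E
python3 - <<'E'
from h import *
turn(-92.4)
E
```

```text
turnvec units [-0.0205  0.0032  0.4408] rows 6
```

Emit:
send_rows([
  [[-0.0034,0.0005,0.0735,0,0,0,0],[-0.0034,0.0005,0.0735,0,0,0,0],[-0.0034,0.0005,0.0735,0,0,0,0],[-0.0034,0.0005,0.0735,0,0,0,0],[-0.0034,0.0005,0.0735,0,0,0,0],[-0.0035,0.0007,0.0733,0,0,0,0],[0,0,0,0.022,-0.097,-0.012,0],[0,0,0,0.022,-0.097,-0.012,0],[0,0,0,0.022,-0.097,-0.012,0],[0,0,0,0.022,-0.097,-0.012,0],[0,0,0,0.022,-0.097,-0.012,0],[0,0,0,0,0,0,0],[0,0,0,0,0,0,0],[0,0,0,0,0,0,0]],
])

```text
clock: 16.45
position: [0.418, 0.037, 0.1303]
ee_rot: [0.722, 0.691, 0.0, 0.0]
ft_force: [-0.2, 0.4, -1.5]
grip_width: 0.179
grasp_force: 68.9
```

```bash
python3 - <<'E'
from h import *
print(get_obs()['joint_pos'].round(2))
s=G(-199,-64); e=G(-145,-64)
turn(-92.4)
go((s[0],s[1],.0735,-92.4),(e[0],e[1],.0735,-92.4))
p,_,_=pose(); print(W2G(p))
E
```

```text
[-0.22 -0.01  0.02  2.12 -0.    1.03 -0.24]
turnvec units [ 0.0005 -0.0004 -0.0014] rows 1
at [0.418  0.037  0.1303] -92.52 tilt [0.0008 0.0005]
turn z -0.0014 shift [ 2.000e-04 -4.900e-03  2.839e-01] minrows 2
turn z -0.0 shift [ 0.    0.27 -0.  ] minrows 2
[-198.02460741  -64.03199378]
```

Emit:
send_rows([
  [[0,0,-0.0014,0,-0.005,0.07,0],[0,0,0,0,0,0.07,0],[0,0,0,0,0,0.07,0],[0,0,0,0,0,0.074,0],[0,0,0,0,0,0,0],[0,0,0,0,0.02,0,0],[0,0,0,0,0.02,0,0],[0,0,0,0,0.02,0,0],[0,0,0,0,0.02,0,0],[0,0,0,0,0.02,0,0],[0,0,0,0,0.02,0,0],[0,0,0,0,0.02,0,0],[0,0,0,0,0.02,0,0],[0,0,0,0,0.02,0,0],[0,0,0,0,0.02,0,0],[0,0,0,0,0.02,0,0],[0,0,0,0,0,0,0]],
])

```text
clock: 17.87
position: [0.4611, 0.0351, 0.0733]
ee_rot: [0.723, 0.691, 0.0, 0.0]
ft_force: [0.5, 0.5, -1.6]
grip_width: 0.177
grasp_force: 68.9
```

Emit:
send_rows([
  [[0,0,0,0,0.01,0,0],[0,0,0,0,0.01,0,0],[0,0,0,0,0.01,0,0],[0,0,0,0,0,0,0]],
])

```text
clock: 18.2
position: [0.4666, 0.0348, 0.0732]
ee_rot: [0.722, 0.691, 0.0, 0.0]
ft_force: [0.6, -0.4, -1.4]
grip_width: 0.177
grasp_force: 68.9
```

Emit:
send_rows([
  [[0,0,0,0,0.005,0,0],[0,0,0,0,0,0,0]],
])

```text
clock: 18.37
position: [0.4673, 0.0348, 0.0732]
ee_rot: [0.722, 0.691, -0.0, -0.0]
ft_force: [-0.5, -0.0, -1.6]
grip_width: 0.174
grasp_force: 69.0
```

Emit:
send_rows([
  [[0,0,0,0,0.005,0,0],[0,0,0,0,0,0,0]],
])

```text
clock: 18.53
position: [0.4683, 0.0348, 0.0732]
ee_rot: [0.722, 0.691, -0.0, -0.0]
ft_force: [-1.1, -0.2, -1.6]
grip_width: 0.177
grasp_force: 69.0
```

```bash
python3 - <<'E'
from h import *
p,a,_=pose(); print(W2G(p),a,get_obs()['ft_force'])
im,*C=snap('top')
for c in blobs(im,(12,60,60),(30,255,255),60,(250,150,410,285)): print('stick?',rect(c,0.014,C),cv2.boundingRect(c))
E
```

```text
[-147.64589628  -64.14913514] -92.51364386412838 [-1.09507653 -0.24592826 -1.56260321]
stick? [450.6  32.9 339.4 145.8   9.2] (250, 180, 60, 105)
```

Emit:
send_rows([
  [[0,0,0,0,0.005,0,0],[0,0,0,0,0,0,0]],
])

```text
clock: 18.75
position: [0.4693, 0.0347, 0.0732]
ee_rot: [0.722, 0.691, -0.0, -0.0]
ft_force: [-0.2, 0.4, -1.5]
grip_width: 0.178
grasp_force: 69.0
```

Emit:
send_rows([
  [[0,0,0,0,0.005,0,0],[0,0,0,0,0,0,0]],
])

```text
clock: 18.92
position: [0.4704, 0.0347, 0.0732]
ee_rot: [0.722, 0.691, -0.0, -0.0]
ft_force: [-1.1, 0.3, -1.7]
grip_width: 0.178
grasp_force: 69.0
```

Emit:
send_rows([
  [[0,0,0,0,0.005,0,0],[0,0,0,0,0,0,0]],
])

```text
clock: 19.08
position: [0.4714, 0.0347, 0.0732]
ee_rot: [0.722, 0.691, -0.0, -0.0]
ft_force: [0.5, 0.2, -0.5]
grip_width: 0.177
grasp_force: 69.0
```

Emit:
send_rows([
  [[0,0,0,0,0.005,0,0],[0,0,0,0,0,0,0]],
])

```text
clock: 19.25
position: [0.4718, 0.0346, 0.073]
ee_rot: [0.722, 0.692, -0.001, -0.0]
ft_force: [-2.9, -0.2, 0.5]
grip_width: 0.179
grasp_force: 69.2
```

Emit:
send_rows([
  [[0,0,0,0,0.005,0,0],[0,0,0,0,0,0,0]],
])

```text
clock: 19.42
position: [0.4721, 0.0346, 0.0728]
ee_rot: [0.722, 0.692, -0.001, -0.001]
ft_force: [-5.9, 0.9, 2.0]
grip_width: 0.176
grasp_force: 69.5
```

Emit:
send_rows([
  [[0,0,0,0,0.005,0,0],[0,0,0,0,0,0,0],[0,0,0,0,0,0,0]],
])

```text
clock: 19.67
position: [0.4723, 0.0345, 0.0725]
ee_rot: [0.722, 0.692, -0.002, -0.002]
ft_force: [-9.5, -0.4, 2.6]
grip_width: 0.182
grasp_force: 69.8
```

```bash
python3 - <<'E'
from h import *
p,a,_=pose(); print(W2G(p),a,get_obs()['ft_force'])
im,*C=snap('wrist'); save(im,'w7')
E
```

```text
[-143.6785086   -64.23163784] -92.48605231914775 [-9.48544285 -0.40255283  2.63345659]
```

View pics/w7.png

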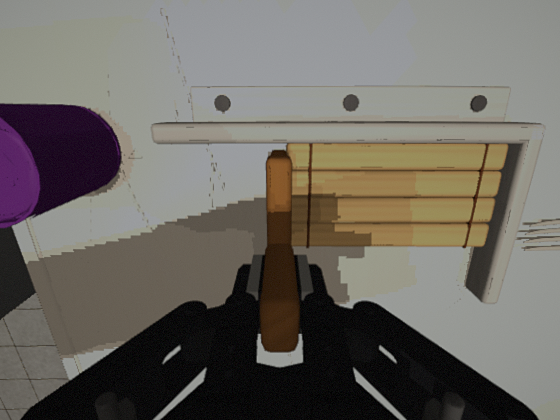

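The wrist view shows all four sticks side by side in the corner, at rows 143 to 247. Their near ends are flush with the rake at column about 293, and their far ends follow the stop. I'll press once more from the side.

Emit:
send_rows([
  [[0,0,0,0,-0.02,0,0],[0,0,0,0,-0.03,0,0],[0,0,0,0,-0.03,-0.05,0],[0,0,0,0,0,-0.1,0],[0,0,0,0,0,-0.12,0],[0,0,0,0,0,0,0]],
])

```text
clock: 20.22
position: [0.4606, 0.0355, 0.1314]
ee_rot: [0.723, 0.691, 0.003, 0.002]
ft_force: [1.8, 0.3, -0.7]
grip_width: 0.179
grasp_force: 69.2
```

Emit:
send_rows([
  [[0,0,-0.0748,0,0,0,0],[0,0,-0.0748,0,0,0,0],[0,0,-0.0748,0,0,0,0],[0,0,-0.0748,0,0,0,0],[0,0,-0.0748,0,0,0,0],[0,0,-0.0748,0,0,0,0],[0,0,-0.0748,0,0,0,0],[0,0,-0.0748,0,0,0,0],[0,0,-0.0748,0,0,0,0],[0,0,-0.0748,0,0,0,0],[0,0,-0.0748,0,0,0,0],[0,0,-0.0748,0,0,0,0],[0,0,-0.0748,0,0,0,0],[0,0,-0.0748,0,0,0,0],[0,0,0,0,0,0,0],[0,0,0,0,0,0,0]],
])

```text
clock: 21.55
position: [0.4583, 0.0352, 0.1271]
ee_rot: [0.024, 1.0, 0.0, 0.0]
ft_force: [-0.7, -0.5, -2.0]
grip_width: 0.175
grasp_force: 69.1
```

```bash
python3 - <<'E'
from h import *
print(get_obs()['joint_pos'].round(2))
s=G(-75,-92); e=G(-75,-76)
turn(-2.4)
go((s[0],s[1],.125,-2.4),(s[0],s[1],.0735,-2.4),(e[0],e[1],.0735,-2.4))
E
```

```text
[-0.14  0.08 -0.03  2.03  0.    1.03  1.34]
turnvec units [ 0.0001  0.0002 -0.0038] rows 1
at [0.4583 0.0352 0.1271] -2.72 tilt [0.0003 0.0002]
turn z -0.0038 shift [-0.4134 -0.1391  0.0105] minrows 3
turn z -0.0 shift [0.     0.     0.2575] minrows 2
turn z -0.0 shift [ 0.    0.08 -0.  ] minrows 1
```

Emit:
send_rows([
  [[0,0,-0.0038,0,0,0,0],[0,0,0,-0.1,-0.035,0,0],[0,0,0,-0.105,-0.035,0,0],[0,0,0,-0.105,-0.035,0.005,0],[0,0,0,-0.103,-0.034,0.005,0],[0,0,0,0,0,0,0],[0,0,0,0,0,0.08,0],[0,0,0,0,0,0.08,0],[0,0,0,0,0,0.097,0],[0,0,0,0,0,0,0],[0,0,0,0,0.02,0,0],[0,0,0,0,0.02,0,0],[0,0,0,0,0.02,0,0],[0,0,0,0,0.01,0,0],[0,0,0,0,0,0,0]],
])

```text
clock: 22.8
position: [0.5405, 0.0191, 0.0743]
ee_rot: [0.019, 1.0, 0.0, 0.0]
ft_force: [0.2, -0.9, -1.0]
grip_width: 0.175
grasp_force: 69.1
```

Emit:
send_rows([
  [[0,0,0,0,0.005,0,0],[0,0,0,0,0.005,0,0],[0,0,0,0,0,0,0]],
])

```text
clock: 23.05
position: [0.5404, 0.0197, 0.0739]
ee_rot: [0.019, 1.0, -0.0, -0.0]
ft_force: [0.1, -2.4, -0.6]
grip_width: 0.178
grasp_force: 69.3
```

Emit:
send_rows([
  [[0,0,0,0,0.005,0,0],[0,0,0,0,0,0,0]],
])

```text
clock: 23.22
position: [0.5404, 0.0199, 0.0739]
ee_rot: [0.02, 1.0, -0.001, -0.0]
ft_force: [-0.8, -6.3, 1.7]
grip_width: 0.18
grasp_force: 69.5
```

Emit:
send_rows([
  [[0,0,0,0,0.005,0,0],[0,0,0,0,0,0,0]],
])

```text
clock: 23.38
position: [0.5403, 0.0201, 0.0739]
ee_rot: [0.02, 1.0, -0.001, -0.0]
ft_force: [-1.1, -8.5, 1.9]
grip_width: 0.181
grasp_force: 69.6
```

```bash
python3 - <<'E'
from h import *
p,a,_=pose(); print(W2G(p),a,get_obs()['ft_force'])
E
```

```text
[-75.04732331 -75.84754912] -2.2903344475234753 [-1.07438102 -8.48771837  1.92996946]
```

Emit:
send_rows([
  [[0,0,0,0,-0.03,0,0],[0,0,0,0,-0.03,0,0],[0,0,0,0,0,-0.1,0],[0,0,0,0,0,-0.13,0],[0,0,0,0,0,-0.13,0],[0,0,0,0,0,-0.12,0],[0,0,-0.05,0,0,0,0],[0,0,-0.05,0,0,0,0],[0,0,-0.049,0,0,0,0],[0,0,0,0,0,0,0],[0,0,0,0,0,0,0]],
])

```text
clock: 24.3
position: [0.5399, 0.0102, 0.1696]
ee_rot: [-0.091, 0.996, 0.0, -0.0]
ft_force: [0.1, 0.4, -0.8]
grip_width: 0.178
grasp_force: 69.1
```

```bash
python3 - <<'E'
from h import *
turn(10.4)
go((.415,.1915,.165,10.4),(.415,.1915,.08,10.4))
im,*C=snap('wrist'); save(im,'w8'); np.savez("w8.npz",im=im,K=C[0],D=C[1],T=C[2])
E
```

```text
turnvec units [ 0.0004 -0.0002  0.001 ] rows 1
at [0.5399 0.0102 0.1696] 10.49 tilt [-0.0005  0.0005]
turn z 0.001 shift [0.4504 1.0041 0.0232] minrows 6
turn z -0.0 shift [-0.     0.     0.425] minrows 3
```

Emit:
send_rows([
  [[0,0,0.001,0.064,0.143,0.003,0],[0,0,0,0.064,0.143,0.003,0],[0,0,0,0.064,0.143,0.003,0],[0,0,0,0.064,0.143,0.003,0],[0,0,0,0.064,0.143,0.003,0],[0,0,0,0.064,0.143,0.003,0],[0,0,0,0.066,0.146,0.005,0],[0,0,0,0,0,0,0],[0,0,0,0,0,0.13,0],[0,0,0,0,0,0.13,0],[0,0,0,0,0,0.1,0],[0,0,0,0,0,0.05,0],[0,0,0,0,0,0,0],[0,0,0,0,0,0,0],[0,0,0,0,0,0,0]],
])

```text
clock: 25.6
position: [0.4155, 0.1916, 0.0844]
ee_rot: [-0.091, 0.996, 0.0, 0.001]
ft_force: [-0.1, -0.3, -1.2]
grip_width: 0.176
grasp_force: 69.1
```

```bash
python3 - <<'E'
from h import *
turn(10.4)
go((.415,.1915,.0722,10.4))
E
```

```text
turnvec units [0.0004 0.0009 0.0011] rows 1
at [0.4155 0.1916 0.0844] 10.5 tilt [0.0011 0.0009]
turn z 0.0011 shift [0.0025 0.0001 0.061 ] minrows 1
```

Emit:
send_rows([
  [[0.0004,0.0009,0.001,0,0,0.025,0],[0,0,0,0,0,0.025,0],[0,0,0,0,0,0.005,0],[0,0,0,0,0,0,0],[0,0,0,0,0,0,0]],
])

```text
clock: 26.02
position: [0.4147, 0.1912, 0.0722]
ee_rot: [-0.091, 0.996, -0.0, -0.001]
ft_force: [-0.6, 0.3, -1.2]
grip_width: 0.182
grasp_force: 69.1
```

Emit:
send_rows([
  [[0,0,0,0,0,0.004,0],[0,0,0,0,0,0,0]],
])

```text
clock: 26.18
position: [0.4147, 0.1912, 0.0714]
ee_rot: [-0.091, 0.996, -0.0, -0.001]
ft_force: [-0.5, 0.4, -0.9]
grip_width: 0.179
grasp_force: 69.1
```

Emit:
send_rows([
  [[0,0,0,0,0,0.004,0],[0,0,0,0,0,0,0]],
])

```text
clock: 26.35
position: [0.4147, 0.1912, 0.0706]
ee_rot: [-0.091, 0.996, -0.0, -0.001]
ft_force: [-0.1, 0.4, -1.6]
grip_width: 0.176
grasp_force: 69.1
```

Emit:
send_rows([
  [[0,0,0,0,0,0.004,0],[0,0,0,0,0,0,0]],
])

```text
clock: 26.52
position: [0.4148, 0.1913, 0.0703]
ee_rot: [-0.091, 0.996, -0.0, -0.001]
ft_force: [-2.2, -1.5, 6.7]
grip_width: 0.18
grasp_force: 70.1
```

Emit:
send_rows([
  [[0,0,0,0,0,0.004,0],[0,0,0,0,0,0,0]],
])

```text
clock: 26.68
position: [0.4148, 0.1913, 0.0703]
ee_rot: [-0.091, 0.996, -0.0, -0.001]
ft_force: [-7.5, -2.9, 17.7]
grip_width: 0.177
grasp_force: 72.0
```

Emit:
send_rows([
  [[0,0,0,0,0,0.004,0],[0,0,0,0,0,0,0]],
])

```text
clock: 26.85
position: [0.4149, 0.1914, 0.0702]
ee_rot: [-0.091, 0.996, -0.0, -0.001]
ft_force: [-12.7, -5.0, 29.6]
grip_width: 0.183
grasp_force: 73.7
```

Emit:
send_rows([
  [[0,0,0,0,0,-0.008,0],[0,0,0,0,0,0,0],[0,0,0,0,0,0,0.3],[0,0,0,0,0,0,0.4],[0,0,0,0,0,0,0.5],[0,0,0,0,0,0,0.6],[0,0,0,0,0,0,0.6],[0,0,0,0,0,0,0.6]],
])

```text
clock: 27.52
position: [0.4147, 0.1912, 0.0697]
ee_rot: [-0.091, 0.996, -0.0, -0.001]
ft_force: [-0.2, -0.5, 0.1]
grip_width: 0.601
grasp_force: 0.0
```

Emit:
send_rows([
  [[0,0,0,0,0,-0.1,0.6],[0,0,0,0,0,-0.15,0.6],[0,0,0,0,0,-0.18,0.6],[0,0,0,0,0,-0.18,0.6],[0,0,0,0,0,-0.18,0.6],[0,0,0,0,0,-0.18,0.6],[0,0,0,0,0,-0.1,0.6],[0,0,0,0,0,0,0.6],[0,0,0,0,0,0,0.6]],
])

```text
clock: 28.27
position: [0.4154, 0.1916, 0.2846]
ee_rot: [-0.091, 0.996, 0.0, 0.0]
ft_force: [1.0, -0.8, 0.1]
grip_width: 0.601
grasp_force: 0.0
```

```bash
python3 - <<'E'
from h import *
turn(9.6)
go((.45,.14,.30,9.6))
im,*C=snap('wrist'); save(im,'w9'); np.savez("w9.npz",im=im,K=C[0],D=C[1],T=C[2])
for c in blobs(im,(5,100,30),(30,255,255),150): print(cv2.boundingRect(c),rect(c,.013,C))
E
```

```text
turnvec units [0.     0.0003 0.0098] rows 1
at [0.4154 0.1916 0.2846] 10.44 tilt [0.0005 0.0001]
turn z 0.0098 shift [-0.1276 -0.2832 -0.0768] minrows 2
(273, 248, 55, 82) [595.  255.9 151.1  83.    8.8]
(150, 195, 57, 93) [545.9  60.  142.5  71.   -2.7]
(272, 130, 14, 92) [421.2 190.8 127.9  18.1  10.7]
```

View pics/w9.png

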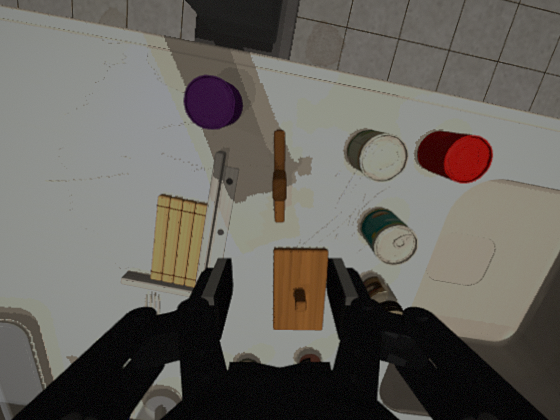

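The pack shows at (180,240), the rake stands alone at (280,175) and the board is at (300,288), clear of the rake and tins. I'll check clearance to the bottle and then pick up the board.

```bash
python3 - <<'E'
from h import *
im,*C=snap('top')
print(plane([(175,127)],.188,*C).round(3),plane([(187,148)],0.0,*C).round(3),plane([(219,124)],.106,*C).round(3))
turn(9.6)
go((.5965,.2555,.12,9.6),(.5965,.2555,.035,9.6))
print(W2G((.5459,.06)))
E
```

```text
[[0.733 0.301 0.188]] [[0.725 0.311 0.   ]] [[0.765 0.192 0.106]]
turnvec units [-0.0006 -0.0021  0.0098] rows 1
at [0.4146 0.1911 0.2827] 10.45 tilt [-0.003  -0.0015]
turn z 0.0098 shift [-0.9505  0.1656  0.8134] minrows 7
turn z -0.0 shift [-0.     0.     0.425] minrows 3
[-71.16698359 -35.711489  ]
```

Emit:
send_rows([
  [[0,0,0.0098,-0.095,0.0166,0.02,0.5],[0,0,0,-0.095,0.0166,0.05,0.5],[0,0,0,-0.095,0.0166,0.08,0.5],[0,0,0,-0.095,0.0166,0.095,0.5],[0,0,0,-0.095,0.0166,0.095,0.5],[0,0,0,-0.095,0.0166,0.095,0.5],[0,0,0,-0.095,0.0166,0.095,0.5],[0,0,0,-0.095,0.0166,0.095,0.5],[0,0,0,-0.095,0.0166,0.095,0.5],[0,0,0,-0.0955,0.0166,0.093,0.5],[0,0,0,0,0,0,0.5],[0,0,0,0,0,0,0.5]],
])

```text
clock: 29.37
position: [0.5953, 0.2554, 0.1176]
ee_rot: [-0.084, 0.996, -0.001, -0.003]
ft_force: [0.3, -0.0, 0.8]
grip_width: 0.499
grasp_force: 0.0
```

```bash
python3 - <<'E'
from h import *
turn(9.6)
im,*C=snap('wrist'); save(im,'w10')
hsv=cv2.cvtColor(im,cv2.COLOR_RGB2HSV)
for c in blobs(im,(5,100,30),(30,255,255),150): print(cv2.boundingRect(c),rect(c,.012,C))
print('block top expected px',proj([.5965,.2555,.048],*C).round(1))
go((.5965,.2555,.035,9.6))
E
```

```text
turnvec units [-0.0011 -0.0046  0.0001] rows 1
(287, 338, 37, 24) [730.6 307.6  39.6  25.7  67.3]
(397, 183, 57, 56) [568.  367.9  45.7  35.2 -20.8]
(228, 128, 107, 166) [597.4 256.4 146.7  82.1   9.6]
(0, 9, 79, 201) [547.4  57.2 139.5  64.3  -2.9]
(214, 0, 29, 46) [461.8 196.   27.9  18.2  10.9]
block top expected px [[280.1 234.1]]
at [0.5956 0.2557 0.1194] 9.61 tilt [-0.0042 -0.0018]
turn z 0.0001 shift [-0.0043 -0.0017  0.4221] minrows 3
```

Emit:
send_rows([
  [[0,0,0,-0.004,0,0.08,0.5],[0,0,0,0,0,0.1,0.5],[0,0,0,0,0,0.1,0.5],[0,0,0,0,0,0.08,0.5],[0,0,0,0,0,0.05,0.5],[0,0,0,0,0,0,0.5],[0,0,0,0,0,0,0.5],[0,0,0,0,0,0,0.5]],
])

```text
clock: 30.08
position: [0.5979, 0.2564, 0.0405]
ee_rot: [-0.084, 0.996, 0.0, 0.0]
ft_force: [0.6, 0.5, 0.4]
grip_width: 0.499
grasp_force: 0.0
```

```bash
python3 - <<'E'
from h import *
turn(9.6)
go((.5965,.2555,.035,9.6))
E
```

```text
turnvec units [0.0001 0.0003 0.0001] rows 1
at [0.5979 0.2564 0.0405] 9.61 tilt [0.0004 0.0002]
turn z 0.0001 shift [ 0.0075 -0.0035  0.0277] minrows 1
```

Emit:
send_rows([
  [[0,0,0,0.006,-0.003,0.0275,0.5],[0,0,0,0,0,0,0.5],[0,0,0,0,0,0,0.3],[0,0,0,0,0,0,0],[0,0,0,0,0,0,0],[0,0,0,0,0,0,0],[0,0,0,0,0,0,0],[0,0,0,0,0,0,0]],
], squeeze=70)

```text
clock: 30.75
position: [0.5963, 0.2555, 0.0338]
ee_rot: [-0.084, 0.996, -0.0, -0.001]
ft_force: [-1.1, -0.4, 5.1]
grip_width: 0.168
grasp_force: 69.2
```

Emit:
send_rows([
  [[0,0,0,0,0,-0.05,0],[0,0,0,0,0,-0.08,0],[0,0,0,0,0,-0.1,0],[0,0,0,0,0,-0.1,0],[0,0,0,0,0,-0.05,0],[0,0,0,0,0,0,0],[0,0,0,0,0,0,0],[0,0,0,0,0,0,0]],
])

```text
clock: 31.42
position: [0.5955, 0.2549, 0.1079]
ee_rot: [-0.084, 0.996, -0.001, -0.002]
ft_force: [-0.5, 0.3, -3.2]
grip_width: 0.173
grasp_force: 68.2
```

```bash
python3 - <<'E'
from h import *
p,a,M=pose(); print(p,a,M[:2,2])
im,*C=snap('wrist'); save(im,'w11')
zt=p[2]-.035+.012
c=max(blobs(im,(5,100,30),(30,255,255),1500,(150,60,400,330)),key=cv2.contourArea); r=rect(c,zt,C); print(cv2.boundingRect(c),r, 'tool',p[:2]*1000)
e=M[:2,:2].T@(r[:2]-p[:2]*1000); print('board centre in tool xy',e)
# near edge (toward robot = tool +x) and side edges
P=plane(c.reshape(-1,2),zt,*C); q=(P[:,:2]-p[:2])@M[:2,:2]*1000; print('tool-frame extents',q.min(0),q.max(0))
E
```

```text
[0.59547823 0.25487535 0.10786987] 9.605067025713087 [-0.00348998 -0.0017707 ]
(197, 133, 165, 197) [582.2 251.9 118.2  82.2   9.5] tool [595.47823108 254.87535063]
board centre in tool xy [13.58844742 -0.71802869]
tool-frame extents [-45.51771014 -41.78222615] [72.73391685 40.4478056 ]
```

```bash
python3 - <<'E'
from h import *
t=G(-81,-46); turn(-2.4)
go((t[0],t[1],.095,-2.4),(t[0],t[1],.06,-2.4))
E
```

```text
turnvec units [-0.0011 -0.0027  0.1397] rows 2
at [0.5954 0.2549 0.1077] 9.61 tilt [-0.0039 -0.0019]
turn z 0.1397 shift [ 0.2556 -1.0353  0.0634] minrows 6
turn z -0.0 shift [0.    0.    0.175] minrows 1
```

Emit:
send_rows([
  [[0,0,0.07,0,0,0,0],[0,0,0.0697,0,0,0,0],[0,0,0,0.032,-0.13,0.008,0],[0,0,0,0.032,-0.13,0.008,0],[0,0,0,0.032,-0.13,0.008,0],[0,0,0,0.032,-0.13,0.008,0],[0,0,0,0.032,-0.13,0.008,0],[0,0,0,0.032,-0.13,0.008,0],[0,0,0,0.032,-0.13,0.008,0],[0,0,0,0.032,-0.126,0.008,0],[0,0,0,0,0,0,0],[0,0,0,0,0,0,0],[0,0,0,0,0,0,0],[0,0,0,0,0,0,0]],
])

```text
clock: 32.63
position: [0.5363, 0.0517, 0.0965]
ee_rot: [0.02, 1.0, -0.0, -0.001]
ft_force: [0.2, 0.2, -1.6]
grip_width: 0.173
grasp_force: 68.7
```

```bash
python3 - <<'E'
from h import *
t=G(-81,-46); turn(-2.4)
go((t[0],t[1],.06,-2.4))
p,a,M=pose(); print(W2G(p))
im,*C=snap('wrist'); save(im,'w12')
zt=p[2]-.0338+.012
c=max(blobs(im,(5,100,30),(30,255,255),1500,(150,60,400,330)),key=cv2.contourArea); r=rect(c,zt,C); print(cv2.boundingRect(c),r)
P=plane(c.reshape(-1,2),zt,*C); q=(P[:,:2]-p[:2])@M[:2,:2]*1000; print('tool-frame extents',q.min(0),q.max(0)); print('guide ext',W2G(P).min(0),W2G(P).max(0))
E
```

```text
turnvec units [-0.0003 -0.0013  0.001 ] rows 1
at [0.5363 0.0517 0.0965] -2.31 tilt [-0.002  -0.0003]
turn z 0.001 shift [ 0.0032 -0.0078  0.1823] minrows 1
[-80.36243155 -44.44508808]
(197, 133, 166, 197) [522.3  51.6 117.4  81.7  -2.4]
tool-frame extents [-44.69011465 -41.51221814] [72.63335658 40.2657384 ]
guide ext [-153.02912079  -85.92960953] [-35.66696621  -4.23880536]
```

Emit:
send_rows([
  [[-0.0003,-0.0013,0.001,0,0,0.06,0],[0,0,0,0,0,0.06,0],[0,0,0,0,0,0.06,0],[0,0,0,0,0,0.03,0],[0,0,0,0,0,0.015,0],[0,0,0,0,0,0,0],[0,0,0,0,0,0,0]],
])

```text
clock: 33.27
position: [0.5365, 0.0505, 0.0519]
ee_rot: [0.022, 1.0, -0.0, 0.0]
ft_force: [0.1, 0.4, -2.6]
grip_width: 0.173
grasp_force: 68.7
```

```bash
python3 - <<'E'
from h import *
turn(-2.4); p,a,M=pose(); print(p,W2G(p),get_obs()['ft_force'],get_obs()['torque'])
E
```

```text
turnvec units [-0.0002  0.0003 -0.001 ] rows 1
[0.53650512 0.05045298 0.05188601] [-80.15383477 -45.64355319] [ 0.1064969   0.43456389 -2.62732951] [ 0.00337795 -0.04663522  0.02825866]
```

Emit:
send_rows([
  [[-0.0002,0.0003,-0.001,-0.005,0,0,0],[0,0,0,-0.005,0,0,0],[0,0,0,0,0,0,0]],
])

```text
clock: 33.52
position: [0.539, 0.0503, 0.0523]
ee_rot: [0.021, 1.0, 0.0, 0.001]
ft_force: [-0.4, -0.1, -2.6]
grip_width: 0.18
grasp_force: 68.7
```

Emit:
send_rows([
  [[0,0,0,-0.005,0,0,0],[0,0,0,0,0,0,0]],
])

```text
clock: 33.68
position: [0.5394, 0.0502, 0.052]
ee_rot: [0.021, 1.0, -0.0, 0.0]
ft_force: [-0.1, -1.1, -1.6]
grip_width: 0.176
grasp_force: 68.7
```

Emit:
send_rows([
  [[0,0,0,0,0.01,0,0],[0,0,0,0,0,0,0]],
])

```text
clock: 33.85
position: [0.5395, 0.0527, 0.0519]
ee_rot: [0.021, 1.0, 0.0, 0.0]
ft_force: [-0.5, -0.1, -1.9]
grip_width: 0.174
grasp_force: 68.7
```

Emit:
send_rows([
  [[0,0,0,0,0.005,0,0],[0,0,0,0,0,0,0]],
])

```text
clock: 34.02
position: [0.5395, 0.0536, 0.0518]
ee_rot: [0.021, 1.0, 0.0, 0.0]
ft_force: [0.3, 0.2, -3.1]
grip_width: 0.172
grasp_force: 68.7
```

Emit:
send_rows([
  [[0,0,0,0,0.005,0,0],[0,0,0,0,0,0,0]],
])

```text
clock: 34.18
position: [0.5396, 0.0545, 0.0518]
ee_rot: [0.021, 1.0, 0.0, 0.0]
ft_force: [0.4, 0.2, -3.3]
grip_width: 0.174
grasp_force: 68.7
```

Emit:
send_rows([
  [[0,0,0,-0.005,0,0,0],[0,0,0,0,0,0,0]],
])

```text
clock: 34.35
position: [0.5397, 0.0544, 0.0515]
ee_rot: [0.021, 1.0, -0.0, -0.001]
ft_force: [-4.6, 0.7, -0.3]
grip_width: 0.177
grasp_force: 69.0
```

Emit:
send_rows([
  [[0,0,0,-0.005,0,0,0],[0,0,0,0,0,0,0]],
])

```text
clock: 34.52
position: [0.5398, 0.0543, 0.0512]
ee_rot: [0.021, 1.0, -0.0, -0.002]
ft_force: [-9.3, 1.4, 1.3]
grip_width: 0.176
grasp_force: 69.3
```

Emit:
send_rows([
  [[0,0,0,0,0.005,0,0],[0,0,0,0,0,0,0]],
])

```text
clock: 34.68
position: [0.5398, 0.0546, 0.0511]
ee_rot: [0.021, 1.0, -0.001, -0.002]
ft_force: [-8.3, -1.8, -0.8]
grip_width: 0.177
grasp_force: 69.1
```

Emit:
send_rows([
  [[0,0,0,0.008,-0.002,0,0],[0,0,0,0,0,0,0],[0,0,0,0,0,0.01,0],[0,0,0,0,0,0,0]],
])

```text
clock: 35.02
position: [0.5397, 0.0546, 0.0495]
ee_rot: [0.021, 1.0, -0.0, -0.0]
ft_force: [-3.0, -1.3, -2.5]
grip_width: 0.171
grasp_force: 68.8
```

Emit:
send_rows([
  [[0,0,0,0,0,0.005,0],[0,0,0,0,0,0,0]],
])

```text
clock: 35.18
position: [0.5397, 0.0546, 0.0486]
ee_rot: [0.021, 1.0, -0.0, -0.0]
ft_force: [-4.4, -1.0, -2.0]
grip_width: 0.178
grasp_force: 68.9
```

Emit:
send_rows([
  [[0,0,0,0,0,0.004,0],[0,0,0,0,0,0,0]],
])

```text
clock: 35.35
position: [0.5397, 0.0546, 0.0479]
ee_rot: [0.021, 1.0, -0.0, -0.0]
ft_force: [-4.6, -2.2, -1.8]
grip_width: 0.171
grasp_force: 69.1
```

```bash
python3 - <<'E'
from h import *
turn(-2.4); p,a,M=pose(); print(p,W2G(p),get_obs()['ft_force'],get_obs()['torque'])
E
```

```text
turnvec units [-0.0002 -0.0005 -0.0001] rows 1
[0.53968441 0.05463627 0.04786537] [-77.15251405 -41.33079609] [-4.63207418 -2.19527507 -1.83528504] [-0.37548312  0.90121011  0.06498795]
```

Still touching both rails lightly. I'll ease it off a little and lower until it rests.

Emit:
send_rows([
  [[0,0,0,0.005,-0.003,0,0],[0,0,0,0,0,0.003,0],[0,0,0,0,0,0,0]],
])

```text
clock: 35.6
position: [0.5397, 0.0544, 0.0478]
ee_rot: [0.021, 1.0, 0.0, 0.001]
ft_force: [-0.7, -0.9, -0.8]
grip_width: 0.177
grasp_force: 69.1
```

Emit:
send_rows([
  [[0,0,0,0,0,0.003,0],[0,0,0,0,0,0,0]],
])

```text
clock: 35.77
position: [0.5397, 0.0544, 0.0478]
ee_rot: [0.021, 1.0, 0.0, 0.001]
ft_force: [-2.8, -1.0, 7.5]
grip_width: 0.175
grasp_force: 70.2
```

Emit:
send_rows([
  [[0,0,0,0,0,0.003,0],[0,0,0,0,0,0,0]],
])

```text
clock: 35.93
position: [0.5397, 0.0544, 0.0478]
ee_rot: [0.021, 1.0, 0.0, 0.001]
ft_force: [-7.1, -1.4, 14.4]
grip_width: 0.171
grasp_force: 71.3
```

Emit:
send_rows([
  [[0,0,0,0,0,0.003,0],[0,0,0,0,0,0,0]],
])

```text
clock: 36.1
position: [0.5396, 0.0544, 0.0477]
ee_rot: [0.021, 1.0, 0.0, 0.001]
ft_force: [-10.6, -2.3, 21.6]
grip_width: 0.177
grasp_force: 72.3
```

Emit:
send_rows([
  [[0,0,0,0,0,-0.007,0],[0,0,0,0,0,0,0],[0,0,0,0,0,0,0.3],[0,0,0,0,0,0,0.4],[0,0,0,0,0,0,0.5],[0,0,0,0,0,0,0.5],[0,0,0,0,0,-0.08,0.5],[0,0,0,0,0,-0.15,0.5],[0,0,0,0,0,-0.19,0.5],[0,0,0,0,0,-0.19,0.5],[0,0,0,0,0,-0.19,0.5],[0,0,0,0,0,-0.19,0.5],[0,0,0,0,0,-0.18,0.5]],
])

```text
clock: 37.18
position: [0.5387, 0.0543, 0.2833]
ee_rot: [0.021, 1.0, 0.0, 0.0]
ft_force: [0.8, -0.1, 0.5]
grip_width: 0.5
grasp_force: 0.0
```

Emit:
send_rows([
  [[0,0,0,0.07,0.1,0,1],[0,0,0,0.07,0.1,0,1],[0,0,0,0.07,0.1,0,1],[0,0,0,0.07,0.1,0,1],[0,0,0,0.07,0.1,0,1],[0,0,0,0.07,0.1,0,1],[0,0,0,0,0,0,1],[0,0,0,0,0,0,1],[0,0,0,0,0,0,1],[0,0,0,0,0,0,1]],
])

```text
clock: 38.02
position: [0.4606, 0.1767, 0.2809]
ee_rot: [0.022, 1.0, -0.0, -0.0]
ft_force: [-0.4, 0.1, 0.4]
grip_width: 1.005
grasp_force: 0.0
```

```bash
python3 - <<'E'
from h import *
p,a,M=pose(); print(p,a)
im,*C=snap('wrist'); save(im,'w13'); np.savez("w13.npz",im=im,K=C[0],D=C[1],T=C[2])
for c in blobs(im,(5,100,30),(30,255,255),150): r=rect(c,.026,C); print(cv2.boundingRect(c),r,W2G(r[:2]/1000).round(1))
g=cv2.medianBlur(cv2.cvtColor(im,cv2.COLOR_RGB2GRAY),5)
for nm,e in(("green",(.3634,.3042,.072)),("blue",(.466,.3515,.072))):
    u=proj(e,*C)[0]; print(nm,'expect',u.round(1))
    x0,y0=(u-60).astype(int).clip(0); s=g[y0:y0+120,x0:x0+120]
    h=cv2.HoughCircles(s,cv2.HOUGH_GRADIENT,1,60,param1=80,param2=12,minRadius=18,maxRadius=34)
    if h is not None:
        for q in h[0][:2]: print(q,(plane([q[:2]+[x0,y0]],.072,*C)*1000).round(1))
E
```

```text
[0.46059841 0.17667327 0.28090177] -2.497961314128895
(353, 324, 27, 30) [731.8 309.7  61.3  28.2  36.5] [104.1 221.6]
(400, 228, 27, 32) [564.9 359.4  43.2  31.9 -28.9] [-64.7 264.2]
(162, 185, 67, 97) [540.7  55.2 147.9  82.6  -2.6] [-76.2 -40.7]
(274, 91, 30, 98) [416.9 191.7 123.8  18.8  10.1] [-205.6   90.5]
green expect [395.5  91.1]
[60.5 58.5 26.6] [[361.8 304.1  72. ]]
[119.5  47.5  23.9] [[353.3 365.9  72. ]]
blue expect [428.7 183.1]
[61.5 59.5 21.8] [[465.3 352.4  72. ]]
[ 45.5 119.5  18.8] [[542.3 341.5  72. ]]
```

View pics/w13.png

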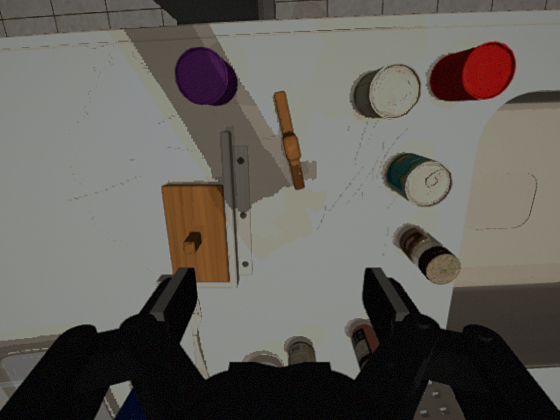

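The board lies flat in the corner, at (197,235), parallel to both rails. The rake still stands at (290,140). The green tin is at (394,91) and the blue one at (430,183), neither moved.

```bash
python3 - <<'E'
from h import *
turn(-2.4)
a=G(-75.3,-42.3); b=(a+[.5407,.0552])/2; print('board',b)
e=np.array([np.cos(np.radians(-2.4)),np.sin(np.radians(-2.4))])*.045; sa=b+e; sb=b-e; print(sa,sb)
go((.3625,.3042,.13,-2.4),(.3625,.3042,.045,-2.4),(.3625,.3042,.175,-2.4),(*sa,.175,-2.4),(*sa,.075,-2.4))
E
```

```text
turnvec units [-0.0002 -0.0001 -0.0012] rows 1
board [0.54109736 0.05439517]
[0.58605788 0.05251077] [0.49613683 0.05627957]
at [0.4606 0.1767 0.2809] -2.5 tilt [-0.0001 -0.0003]
turn z -0.0012 shift [0.5167 0.6162 0.7544] minrows 6
turn z -0.0 shift [0.    0.    0.425] minrows 3
turn z -0.0 shift [ 0.    0.   -0.65] minrows 4
turn z -0.0 shift [-1.1695 -1.2105 -0.    ] minrows 9
turn z -0.0 shift [0.  0.  0.5] minrows 3
```

Emit:
send_rows([
  [[0,0,-0.0012,0.074,0.088,0.108,0.9],[0,0,0,0.074,0.088,0.108,0.9],[0,0,0,0.074,0.088,0.108,0.9],[0,0,0,0.074,0.088,0.108,0.9],[0,0,0,0.074,0.088,0.108,0.9],[0,0,0,0.074,0.088,0.108,0.9],[0,0,0,0.0727,0.0882,0.106,0.9],[0,0,0,0,0,0,0.9],[0,0,0,0,0,0,0.9],[0,0,0,0,0,0,0.9]],
])

```text
clock: 38.9
position: [0.3628, 0.3044, 0.1306]
ee_rot: [0.021, 1.0, -0.0, 0.0]
ft_force: [0.6, -1.2, 0.7]
grip_width: 0.901
grasp_force: 0.0
```

```bash
python3 - <<'E'
from h import *
turn(-2.4)
im,*C=snap('wrist'); save(im,'w14')
g=cv2.medianBlur(cv2.cvtColor(im,cv2.COLOR_RGB2GRAY),5)
u=proj((.3625,.3042,.072),*C)[0]; print(u)
x0,y0=(u-90).astype(int).clip(0); s=g[y0:y0+180,x0:x0+180]
h=cv2.HoughCircles(s,cv2.HOUGH_GRADIENT,1,60,param1=80,param2=12,minRadius=35,maxRadius=70)
if h is not None:
    for q in h[0][:2]: print(q,(plane([q[:2]+[x0,y0]],.072,*C)*1000).round(1))
go((.3625,.3042,.045,-2.4))
E
```

```text
turnvec units [-0.0001  0.0003  0.0004] rows 1
[279.82310557 237.70007845]
[90.5 86.5 35.5] [[359.4 304.1  72. ]]
[140.5 167.5  38.5] [[427.7 339.2  72. ]]
at [0.3632 0.3043 0.131 ] -2.41 tilt [0.0011 0.0004]
turn z -0.0001 shift [ 0.0033 -0.0009  0.4298] minrows 3
```

Emit:
send_rows([
  [[0,0,0,0.005,0,0.09,0.9],[0,0,0,0,0,0.1,0.9],[0,0,0,0,0,0.1,0.9],[0,0,0,0,0,0.08,0.9],[0,0,0,0,0,0.055,0.9],[0,0,0,0,0,0,0.9],[0,0,0,0,0,0,0.7],[0,0,0,0,0,0,0.5],[0,0,0,0,0,0,0.4],[0,0,0,0,0,0,0.4],[0,0,0,0,0,0,0.4]],
], squeeze=60)

```text
clock: 39.87
position: [0.3618, 0.3054, 0.0466]
ee_rot: [0.02, 1.0, 0.0, 0.001]
ft_force: [0.0, -2.3, 6.6]
grip_width: 0.657
grasp_force: 64.2
```

```bash
python3 - <<'E'
from h import *
turn(-2.4); o=get_obs(); print(o['position'],o['grip_width'],o['grasp_force'],o['ft_force'])
E
```

```text
turnvec units [0.0007 0.0014 0.0009] rows 1
[0.36177422 0.30536966 0.04655918] 0.6573237056086468 64.16063189506531 [ 2.56450275e-03 -2.30175519e+00  6.62649741e+00]
```

Emit:
send_rows([
  [[0,0,0,0,0,-0.08,0.4],[0,0,0,0,0,-0.14,0.4],[0,0,0,0,0,-0.16,0.4],[0,0,0,0,0,-0.16,0.4],[0,0,0,0,0,-0.11,0.4],[0,0,0,-0.05,-0.05,0,0.4],[0,0,0,-0.1,-0.105,0,0.4],[0,0,0,-0.12,-0.125,0,0.4],[0,0,0,-0.12,-0.125,0,0.4],[0,0,0,-0.12,-0.125,0,0.4],[0,0,0,-0.12,-0.125,0,0.4],[0,0,0,-0.12,-0.125,0,0.4],[0,0,0,-0.12,-0.125,0,0.4],[0,0,0,-0.12,-0.125,0,0.4],[0,0,0,-0.1,-0.105,0,0.4],[0,0,0,-0.06,-0.06,0,0.4],[0,0,0,0,0,0,0.4],[0,0,0,0,0,0,0.4],[0,0,0,0,0,0,0.4]],
])

```text
clock: 41.45
position: [0.5803, 0.058, 0.1751]
ee_rot: [0.02, 1.0, 0.0, -0.0]
ft_force: [-0.4, 0.0, -5.0]
grip_width: 0.655
grasp_force: 65.3
```

```bash
python3 - <<'E'
from h import *
turn(-2.4); o=get_obs(); print(o['grip_width'],o['grasp_force'],o['ft_force'])
go((.5861,.0525,.12,-2.4),(.5861,.0525,.077,-2.4))
im,*C=snap('top'); save(im,'t14')
E
```

```text
turnvec units [ 0.0003 -0.0006  0.0018] rows 1
0.6553545332132857 65.27762532234192 [-0.40575399  0.04754496 -4.98388434]
at [0.5803 0.058  0.1751] -2.24 tilt [-0.0009  0.0005]
turn z 0.0018 shift [-0.03   -0.0262  0.2753] minrows 2
turn z -0.0 shift [0.    0.    0.215] minrows 2
```

Emit:
send_rows([
  [[0.0003,-0.0006,0.0018,-0.03,-0.026,0.06,0.4],[0,0,0,0,0,0.1,0.4],[0,0,0,0,0,0.1,0.4],[0,0,0,0,0,0.1,0.4],[0,0,0,0,0,0.08,0.4],[0,0,0,0,0,0.04,0.4],[0,0,0,0,0,0,0.4],[0,0,0,0,0,0,0.4],[0,0,0,0,0,0,0.4]],
])

```text
clock: 42.25
position: [0.5876, 0.0517, 0.0803]
ee_rot: [0.021, 1.0, -0.0, 0.001]
ft_force: [-0.0, -0.5, -4.3]
grip_width: 0.656
grasp_force: 65.3
```

```bash
python3 - <<'E'
from h import *
turn(-2.4); o=get_obs(); print(o['ft_force'])
go((.5861,.0525,.0726,-2.4))
E
```

```text
turnvec units [-0.0001  0.0017 -0.0005] rows 1
[-0.01726292 -0.52195338 -4.31875002]
at [0.5876 0.0517 0.0803] -2.44 tilt [ 0.0026 -0.0003]
turn z -0.0005 shift [0.0076 0.0034 0.0385] minrows 1
```

Emit:
send_rows([
  [[-0.0001,0.0017,-0.0005,0.006,0.003,0.02,0.4],[0,0,0,0,0,0.012,0.4],[0,0,0,0,0,0,0.4],[0,0,0,0,0,0,0.4]],
])

```text
clock: 42.58
position: [0.5857, 0.0522, 0.073]
ee_rot: [0.021, 1.0, -0.0, -0.001]
ft_force: [0.4, 0.1, -4.0]
grip_width: 0.657
grasp_force: 65.6
```

Emit:
send_rows([
  [[0,0,0,0,0,0.004,0.4],[0,0,0,0,0,0,0.4]],
])

```text
clock: 42.75
position: [0.5859, 0.0522, 0.0727]
ee_rot: [0.021, 1.0, -0.0, -0.001]
ft_force: [-2.8, -0.4, 3.5]
grip_width: 0.659
grasp_force: 65.9
```

Emit:
send_rows([
  [[0,0,0,0,0,0.004,0.4],[0,0,0,0,0,0,0.4]],
])

```text
clock: 42.92
position: [0.5859, 0.0522, 0.0727]
ee_rot: [0.021, 1.0, -0.0, -0.001]
ft_force: [-6.8, 0.2, 10.6]
grip_width: 0.663
grasp_force: 66.8
```

Emit:
send_rows([
  [[0,0,0,0,0,-0.003,0.4],[0,0,0,0,0,0,0.7],[0,0,0,0,0,0,0.8],[0,0,0,0,0,0,0.9],[0,0,0,0,0,0,0.9],[0,0,0,0,0,0,0.9],[0,0,0,0,0,-0.08,0.9],[0,0,0,0,0,-0.13,0.9],[0,0,0,0,0,-0.16,0.9],[0,0,0,0,0,-0.18,0.9],[0,0,0,0,0,-0.1,0.9],[0,0,0,0,0,0,0.9],[0,0,0,0,0,0,0.9]],
])

```text
clock: 44.0
position: [0.5865, 0.0523, 0.203]
ee_rot: [0.021, 1.0, 0.0, 0.0]
ft_force: [0.6, 0.5, 0.3]
grip_width: 0.904
grasp_force: 0.0
```

```bash
python3 - <<'E'
from h import *
turn(-2.4); o=get_obs(); print(o['ft_force'])
go((.4657,.3518,.2,-2.4),(.4657,.3518,.13,-2.4))
E
```

```text
turnvec units [ 0.0001  0.0006 -0.0001] rows 1
[0.59801731 0.4702771  0.28162636]
at [0.5865 0.0523 0.203 ] -2.41 tilt [0.0009 0.    ]
turn z -0.0001 shift [0.6664 1.4707 0.0148] minrows 9
turn z -0.0 shift [0.   0.   0.35] minrows 2
```

Emit:
send_rows([
  [[0,0,0,0.067,0.147,0,0.9],[0,0,0,0.067,0.147,0,0.9],[0,0,0,0.067,0.147,0,0.9],[0,0,0,0.067,0.147,0,0.9],[0,0,0,0.067,0.147,0,0.9],[0,0,0,0.067,0.147,0,0.9],[0,0,0,0.067,0.147,0,0.9],[0,0,0,0.067,0.147,0,0.9],[0,0,0,0.067,0.147,0.08,0.9],[0,0,0,0.063,0.147,0.12,0.9],[0,0,0,0,0,0.16,0.9],[0,0,0,0,0,0,0.9],[0,0,0,0,0,0,0.9],[0,0,0,0,0,0,0.9]],
])

```text
clock: 45.17
position: [0.4658, 0.3507, 0.1305]
ee_rot: [0.022, 1.0, -0.0, -0.001]
ft_force: [0.2, 0.5, 0.4]
grip_width: 0.899
grasp_force: 0.0
```

```bash
python3 - <<'E'
from h import *
turn(-2.4)
im,*C=snap('wrist'); save(im,'w15')
g=cv2.medianBlur(cv2.cvtColor(im,cv2.COLOR_RGB2GRAY),5)
u=proj((.4657,.3518,.072),*C)[0]; print(u)
x0,y0=(u-90).astype(int).clip(0); s=g[y0:y0+180,x0:x0+180]
h=cv2.HoughCircles(s,cv2.HOUGH_GRADIENT,1,60,param1=80,param2=12,minRadius=33,maxRadius=60)
if h is not None:
    for q in h[0][:2]: print(q,(plane([q[:2]+[x0,y0]],.072,*C)*1000).round(1))
go((.4657,.3518,.0465,-2.4))
E
```

```text
turnvec units [-0.0005 -0.001  -0.0011] rows 1
[281.72149796 237.99673571]
[39.5 99.5 33.5] [[470.6 316.1  72. ]]
[ 94.5 177.5  45.2] [[538.3 351.7  72. ]]
at [0.4663 0.351  0.1313] -2.51 tilt [-0.0002  0.0004]
turn z -0.0013 shift [0.0033 0.004  0.424 ] minrows 3
```

```bash
python3 - <<'E'
from h import *
im,*C=snap('wrist')
for c in blobs(im,(78,70,25),(105,255,255),60): print('teal',cv2.boundingRect(c),cv2.contourArea(c))
t,*Ct=snap('top'); ti=cv2.imread('pics/top0.png')[:,:,::-1]
w=lambda i:i[205:250,150:190].astype(int)
print('top change',np.abs(w(t)-w(ti)).mean(), np.abs(t[250:285,165:205].astype(int)-ti[250:285,165:205]).mean())
g=cv2.medianBlur(cv2.cvtColor(im,cv2.COLOR_RGB2GRAY),3)
for p1,p2,r0,r1 in((40,15,36,56),(60,10,40,54)):
    h=cv2.HoughCircles(g[140:330,190:370],cv2.HOUGH_GRADIENT,1,10,param1=p1,param2=p2,minRadius=r0,maxRadius=r1)
    if h is not None:
        for q in h[0][:3]: print(q,(plane([q[:2]+[190,140]],.072,*C)*1000).round(1))
E
```

```text
teal (194, 213, 62, 41) 687.0
top change 59.4087037037037 53.41880952380952
[ 36.5 110.5  38.6] [[474.4 313.1  72. ]]
[ 29.5 129.5  38.5] [[489.3 306.5  72. ]]
[ 26.5 117.5  50.7] [[479.6 305.5  72. ]]
[ 29.5 116.5  47.9] [[478.9 307.7  72. ]]
[ 24.5 145.5  43.2] [[502.4 301.4  72. ]]
[ 41.5 117.5  45.7] [[480.1 316.1  72. ]]
```

The blue tin seems to have been knocked towards -y. I'll move up and measure again.

Emit:
send_rows([
  [[0,0,0,0,0,-0.15,0.9],[0,0,0,0,0,-0.18,0.9],[0,0,0,0.07,-0.1,-0.15,0.9],[0,0,0,0.07,-0.1,-0.12,0.9],[0,0,0,0.07,-0.1,-0.1,0.9],[0,0,0,0.07,-0.1,-0.05,0.9],[0,0,0,0,0,0,0.9],[0,0,0,0,0,0,0.9],[0,0,0,0,0,0,0.9]],
])

```text
clock: 46.07
position: [0.4064, 0.2741, 0.2805]
ee_rot: [0.021, 1.0, 0.0, -0.0]
ft_force: [0.2, -0.3, -1.1]
grip_width: 0.899
grasp_force: 0.0
```

```bash
python3 - <<'E'
from h import *
p,a,M=pose(); print(p,a)
im,*C=snap('wrist'); save(im,'w16'); np.savez("w16.npz",im=im,K=C[0],D=C[1],T=C[2])
for c in blobs(im,(78,70,25),(105,255,255),60): print('teal',cv2.boundingRect(c),cv2.contourArea(c))
u=proj((.478,.308,.072),*C)[0]; print(u)
g=cv2.medianBlur(cv2.cvtColor(im,cv2.COLOR_RGB2GRAY),3)
x0,y0=(u-60).astype(int).clip(0)
h=cv2.HoughCircles(g[y0:y0+120,x0:x0+120],cv2.HOUGH_GRADIENT,1,8,param1=80,param2=10,minRadius=21,maxRadius=30)
for q in h[0][:4]: print(q,(plane([q[:2]+[x0,y0]],.072,*C)*1000).round(1))
out=cv2.resize(im[y0-40:y0+160,x0-60:x0+200,::-1],None,fx=2.9,fy=2.9,interpolation=cv2.INTER_CUBIC); cv2.imwrite('pics/c16.png',out); print(x0-60,y0-40)
E
```

```text
[0.40636944 0.27414021 0.28054546] -2.439104358884663
teal (284, 216, 39, 26) 204.0
[309.26848959 239.76717746]
[56.5 71.5 21.4] [[492.7 303.1  72. ]]
[51.5 62.5 28.1] [[479.9 297.   72. ]]
[59.5 60.5 29.4] [[477.6 307.   72. ]]
[77.5 85.5 27.2] [[513.9 329.8  72. ]]
189 139
```

View pics/c16.png

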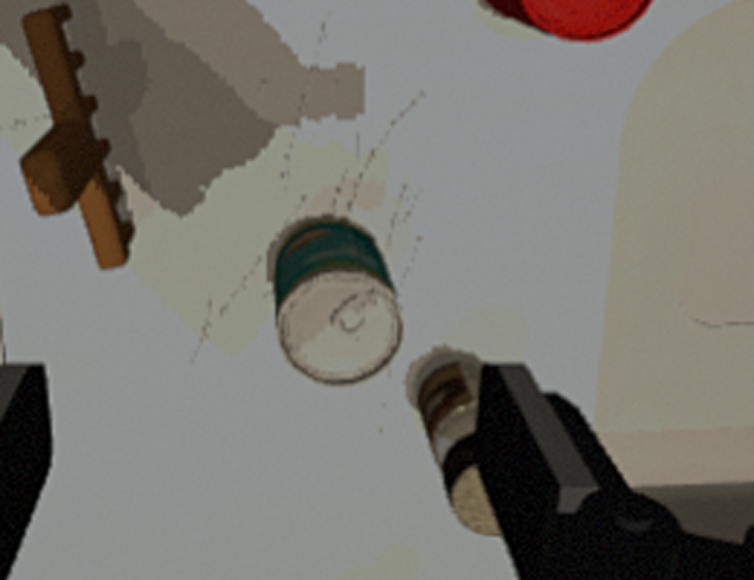

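The blue tin has been knocked to lid centre (306,251), about (493,303) mm. It is still upright and clear of the rake and the pepper jar. I'll go above it and verify from a second view.

```bash
python3 - <<'E'
from h import *
turn(-2.4); go((.4935,.3033,.15,-2.4))
E
```

```text
turnvec units [-0.0001 -0.0011 -0.0001] rows 1
at [0.4062 0.2743 0.2799] -2.41 tilt [-0.0016 -0.0001]
turn z -0.0001 shift [-0.4299  0.163   0.6497] minrows 4
```

Emit:
send_rows([
  [[0,0,0,-0.072,0.027,0.1,0.9],[0,0,0,-0.072,0.027,0.1,0.9],[0,0,0,-0.072,0.027,0.11,0.9],[0,0,0,-0.072,0.027,0.11,0.9],[0,0,0,-0.072,0.027,0.12,0.9],[0,0,0,-0.07,0.028,0.11,0.9],[0,0,0,0,0,0,0.9],[0,0,0,0,0,0,0.9],[0,0,0,0,0,0,0.9]],
])

```text
clock: 46.87
position: [0.4929, 0.3035, 0.1498]
ee_rot: [0.021, 1.0, -0.0, -0.001]
ft_force: [0.0, 0.5, 0.2]
grip_width: 0.9
grasp_force: 0.0
```

```bash
python3 - <<'E'
from h import *
turn(-2.4)
im,*C=snap('wrist'); save(im,'w17')
A=np.load("w16.npz"); CA=[A[k] for k in"KDT"]
g=cv2.medianBlur(cv2.cvtColor(im,cv2.COLOR_RGB2GRAY),3)
u=proj((.4935,.3033,.072),*C)[0]; print(u); x0,y0=(u-80).astype(int)
h=cv2.HoughCircles(g[y0:y0+160,x0:x0+160],cv2.HOUGH_GRADIENT,1,8,param1=80,param2=10,minRadius=36,maxRadius=50)
for q in h[0][:4]:
    c=q[:2]+[x0,y0]; p,e=tri((305.8,251.2),CA,c,C); print(q,(plane([c],.072,*C)*1000).round(1),'tri',(p*1000).round(1),(e*1000).round(1))
for c in blobs(im,(78,70,25),(105,255,255),60): print('teal',cv2.boundingRect(c))
go((.4935,.3033,.0465,-2.4))
E
```

```text
turnvec units [-0.0002 -0.0016  0.0002] rows 1
[279.85370357 228.45990721]
[80.5 74.5 37.1] [[488.7 303.2  72. ]] tri [480.2 302.6  96.5] 2.8
[72.5 70.5 44.9] [[485.3 297.5  72. ]] tri [465.5 299.5 126.4] 1.0
[89.5 72.5 42.7] [[487.4 310.   72. ]] tri [483.3 305.9  88.2] 8.5
[81.5 87.5 40.5] [[499.3 303.5  72. ]] tri [508.7 304.4  46.2] 4.1
teal (249, 178, 62, 31)
at [0.493  0.3036 0.1506] -2.38 tilt [-0.0012  0.0004]
turn z 0.0003 shift [-0.0024 -0.0013  0.5206] minrows 3
```

```bash
python3 - <<'E'
from h import *
im=cv2.imread('pics/w17.png'); g=cv2.cvtColor(im,cv2.COLOR_BGR2GRAY)
_,*C=snap('wrist')
print([int(v) for v in g[160:300,278:283].mean(1)])
print([int(v) for v in g[226:230].mean(0)[225:335]])
for x in(.4645,.5225): print(x,proj((x,.3033,.072),*C),proj((x,.3033,0),*C))
E
```

```text
[99, 99, 100, 99, 100, 99, 100, 98, 96, 97, 97, 96, 96, 96, 97, 85, 63, 47, 27, 32, 38, 38, 37, 37, 37, 38, 41, 50, 51, 40, 38, 40, 45, 50, 48, 56, 77, 87, 89, 91, 84, 86, 98, 101, 97, 90, 86, 82, 76, 77, 77, 79, 78, 78, 79, 77, 77, 79, 76, 74, 76, 77, 76, 76, 74, 74, 74, 72, 73, 73, 76, 76, 77, 78, 75, 78, 80, 80, 78, 80, 79, 80, 80, 78, 79, 79, 79, 79, 80, 80, 80, 80, 79, 79, 79, 77, 73, 69, 67, 66, 58, 53, 52, 67, 103, 135, 145, 144, 144, 144, 143, 144, 142, 143, 142, 143, 143, 143, 144, 143, 143, 143, 143, 143, 143, 143, 143, 143, 142, 143, 143, 143, 143, 143, 144, 145, 144, 144, 144, 145]
[92, 91, 92, 91, 91, 91, 91, 90, 91, 91, 90, 91, 91, 90, 91, 90, 91, 92, 89, 81, 70, 45, 49, 70, 77, 73, 73, 78, 80, 78, 76, 76, 78, 79, 79, 80, 79, 80, 80, 80, 80, 79, 79, 80, 79, 79, 80, 79, 81, 80, 79, 70, 74, 74, 74, 72, 70, 75, 75, 76, 79, 78, 79, 80, 78, 72, 69, 67, 68, 74, 76, 76, 77, 78, 79, 80, 79, 80, 79, 80, 80, 81, 81, 81, 80, 74, 68, 79, 74, 62, 46, 55, 81, 113, 146, 146, 144, 144, 144, 144, 145, 144, 145, 144, 144, 144, 144, 143, 143, 143]
0.4645 [[277.97171657 190.39643385]] [[278.27061987 170.81813974]]
0.5225 [[281.22116741 262.02259343]] [[280.75678859 227.26398518]]
```

Emit:
send_rows([
  [[0,0,0,-0.012,0,0.1,0.9],[0,0,0,0,0,0.1,0.9],[0,0,0,0,0,0.12,0.9],[0,0,0,0,0,0.1,0.9],[0,0,0,0,0,0.06,0.9],[0,0,0,0,0,0.04,0.9],[0,0,0,0,0,0,0.9],[0,0,0,0,0,0,0.7],[0,0,0,0,0,0,0.5],[0,0,0,0,0,0,0.4],[0,0,0,0,0,0,0.4],[0,0,0,0,0,0,0.4]],
], squeeze=60)

```text
clock: 47.97
position: [0.4962, 0.3035, 0.0476]
ee_rot: [0.021, 1.0, 0.001, 0.0]
ft_force: [-0.0, -0.8, 5.5]
grip_width: 0.658
grasp_force: 64.3
```

```bash
python3 - <<'E'
from h import *
turn(-2.4); o=get_obs(); print(o['position'],o['grip_width'],o['grasp_force'],o['ft_force'])
z=o['position'][2]
go((.4961,.0563,z+.13,-2.4),frm=(*o['position'][:2],z+.13,-2.4))
E
```

```text
turnvec units [ 0.0008  0.0004 -0.0002] rows 1
[0.4962459  0.30350508 0.04760083] 0.6582497973846134 64.31629300117493 [-1.90718793e-03 -7.65533542e-01  5.47544359e+00]
at [0.4962 0.3035 0.1776] -2.4 tilt [0.0007 0.0012]
turn z -0.0 shift [-0.051 -1.235 -0.   ] minrows 7
```

Emit:
send_rows([
  [[0,0,0,0,0,-0.08,0.4],[0,0,0,0,0,-0.14,0.4],[0,0,0,0,0,-0.16,0.4],[0,0,0,0,0,-0.16,0.4],[0,0,0,0,0,-0.11,0.4],[0,0,0,-0.005,-0.06,0,0.4],[0,0,0,-0.005,-0.12,0,0.4],[0,0,0,-0.005,-0.15,0,0.4],[0,0,0,-0.006,-0.15,0,0.4],[0,0,0,-0.006,-0.15,0,0.4],[0,0,0,-0.006,-0.15,0,0.4],[0,0,0,-0.006,-0.15,0,0.4],[0,0,0,-0.006,-0.15,0,0.4],[0,0,0,-0.006,-0.1,0,0.4],[0,0,0,0,-0.055,0,0.4],[0,0,0,0,0,0,0.4],[0,0,0,0,0,0,0.4],[0,0,0,0,0,0,0.4]],
])

```text
clock: 49.47
position: [0.495, 0.0569, 0.1756]
ee_rot: [0.02, 1.0, 0.0, -0.001]
ft_force: [-1.0, 0.1, -3.9]
grip_width: 0.662
grasp_force: 65.2
```

```bash
python3 - <<'E'
from h import *
turn(-2.4); o=get_obs(); print(o['grip_width'],o['grasp_force'],o['ft_force'])
go((.4961,.0563,.0796,-2.4))
E
```

```text
turnvec units [ 0.0001 -0.0015  0.0009] rows 1
0.6615562401917561 65.1660704612732 [-0.98647512  0.08931859 -3.90328173]
at [0.495  0.0569 0.1756] -2.32 tilt [-0.0022  0.0002]
turn z 0.0009 shift [-0.0056 -0.0028  0.4799] minrows 3
```

Emit:
send_rows([
  [[0,0,0.0009,-0.005,-0.003,0.08,0.4],[0,0,0,0,0,0.1,0.4],[0,0,0,0,0,0.1,0.4],[0,0,0,0,0,0.1,0.4],[0,0,0,0,0,0.07,0.4],[0,0,0,0,0,0.03,0.4],[0,0,0,0,0,0,0.4],[0,0,0,0,0,0,0.4],[0,0,0,0,0,0,0.4]],
])

```text
clock: 50.22
position: [0.4969, 0.0556, 0.081]
ee_rot: [0.021, 1.0, 0.0, 0.0]
ft_force: [-0.7, -0.1, -3.7]
grip_width: 0.661
grasp_force: 65.2
```

```bash
python3 - <<'E'
from h import *
turn(-2.4); o=get_obs(); print(o['ft_force'])
go((.4961,.0563,.0736,-2.4))
E
```

```text
turnvec units [ 0.0001  0.     -0.0006] rows 1
[-0.73441777 -0.1383678  -3.73201898]
at [0.4969 0.0556 0.081 ] -2.45 tilt [0.     0.0001]
turn z -0.0006 shift [0.0041 0.0035 0.0372] minrows 1
```

Emit:
send_rows([
  [[0,0,0,0.004,0.003,0.02,0.4],[0,0,0,0,0,0.012,0.4],[0,0,0,0,0,0,0.4],[0,0,0,0,0,0,0.4]],
])

```text
clock: 50.55
position: [0.4954, 0.0556, 0.0737]
ee_rot: [0.022, 1.0, -0.0, -0.001]
ft_force: [-0.0, 0.7, -4.1]
grip_width: 0.658
grasp_force: 65.1
```

Emit:
send_rows([
  [[0,0,0,0,0,0.004,0.4],[0,0,0,0,0,0,0.4]],
])

```text
clock: 50.72
position: [0.4955, 0.0556, 0.0736]
ee_rot: [0.022, 1.0, -0.0, -0.001]
ft_force: [-5.1, -0.2, 7.4]
grip_width: 0.654
grasp_force: 66.3
```

Emit:
send_rows([
  [[0,0,0,0,0,0.004,0.4],[0,0,0,0,0,0,0.4]],
])

```text
clock: 50.88
position: [0.4955, 0.0556, 0.0736]
ee_rot: [0.022, 1.0, -0.0, -0.001]
ft_force: [-9.6, -1.5, 17.2]
grip_width: 0.659
grasp_force: 67.3
```

Resting on the board. I'll release, lift and back off to look.

Emit:
send_rows([
  [[0,0,0,0,0,-0.005,0.4],[0,0,0,0,0,0,0.7],[0,0,0,0,0,0,0.8],[0,0,0,0,0,0,0.9],[0,0,0,0,0,0,0.9],[0,0,0,0,0,0,0.9],[0,0,0,0,0,-0.08,0.9],[0,0,0,0,0,-0.13,0.9],[0,0,0,0,0,-0.16,0.9],[0,0,0,0,0,-0.18,0.9],[0,0,0,0,0,-0.18,0.9],[0,0,0,0,0,-0.18,0.9],[0,0,0,0.05,0.05,-0.1,0.9],[0,0,0,0.1,0.05,0,0.9],[0,0,0,0.1,0.05,0,0.9],[0,0,0,0,0,0,0.9],[0,0,0,0,0,0,0.9],[0,0,0,0,0,0,0.9]],
])

```text
clock: 52.38
position: [0.4473, 0.0874, 0.275]
ee_rot: [0.022, 1.0, -0.0, -0.001]
ft_force: [-0.1, -0.0, -0.3]
grip_width: 0.896
grasp_force: 0.0
```

```bash
python3 - <<'E'
from h import *
p,a,M=pose(); print(p,a)
im,*C=snap('wrist'); save(im,'w18')
for c in blobs(im,(5,100,30),(30,255,255),100): r=rect(c,.026,C); print(cv2.boundingRect(c),r,W2G(r[:2]/1000).round(1))
c=[c for c in blobs(im,(5,100,30),(30,255,255),60)]
g=cv2.medianBlur(cv2.cvtColor(im,cv2.COLOR_RGB2GRAY),3)
for nm,e in(("green a",(.5861,.0525,.098)),("blue b",(.4961,.0563,.098))):
    u=proj(e,*C)[0]; x0,y0=(u-45).astype(int).clip(0); s=g[y0:y0+90,x0:x0+90]
    h=cv2.HoughCircles(s,cv2.HOUGH_GRADIENT,1,40,param1=80,param2=10,minRadius=20,maxRadius=36)
    print(nm,u)
    if h is not None:
        for q in h[0][:2]: print(q,(plane([q[:2]+[x0,y0]],.098,*C)*1000).round(1))
t,*Ct=snap('top'); save(t,'t18'); ti=cv2.imread('pics/top0.png')[:,:,::-1]
d=np.abs(t.astype(int)-ti).mean(2)
for n,(x,y) in dict(pepper=(160,194),bottle=(182,138),cap=(219,127),fork=(279,140),tumbler=(400,276),purple=(254,271),red=(152,270)).items(): print(n,d[y-8:y+9,x-8:x+9].mean().round(1))
E
```

```text
[0.44734847 0.08742888 0.27504277] -2.500768524442841
(426, 376, 16, 19) [821.7 334.1  47.4  15.   28.9] [192.9 249.7]
(472, 243, 23, 27) [573.8 372.8  41.3  16.1 -24.4] [-56.4 278. ]
(230, 243, 20, 47) [575.9  24.2  75.4  26.3  -3.2] [-39.7 -70.2]
(461, 236, 27, 24) [557.6 355.2  37.5  23.5 -45. ] [-71.8 259.7]
(227, 192, 62, 98) [540.3  54.1 149.6  81.4  -2. ] [-76.5 -41.8]
(349, 100, 38, 98) [416.3 201.5 124.   39.8  10.2] [-206.6  100.2]
green a [256.40647788 302.86361752]
[44.5 39.5 25. ] [[576.9  52.   98. ]]
blue b [254.14870404 235.40694247]
[44.5 44.5 24.3] [[495.   55.7  98. ]]
[46.5 87.5 21. ] [[550.4  53.9  98. ]]
pepper 1.2
bottle 1.3
cap 1.3
fork 1.2
tumbler 1.2
purple 40.1
red 1.5
```

```bash
python3 - <<'E'
from h import *
im,*C=snap('wrist')
g=cv2.cvtColor(im,cv2.COLOR_RGB2GRAY)
print('rows 205..345',[int(v) for v in g[205:345,253:258].mean(1)])
print('row303',[int(v) for v in g[300:305].mean(0)[215:300]])
for n,sx in(("a",.5861),("b",.4961)):
    for dx in(-.029,.029): print(n,dx,proj((sx+dx,.0525 if n=="a" else .0563,.098),*C).round(1))
for dy in(-.029,.029): print('a y',proj((.5861,.0525+dy,.098),*C).round(1))
for c in blobs(im,(130,60,30),(170,255,255),200): print('purple',rect(c,.072,C))
E
```

```text
rows 205..345 [42, 36, 31, 35, 41, 45, 47, 62, 68, 62, 69, 74, 72, 71, 71, 70, 73, 71, 69, 65, 66, 69, 86, 102, 112, 117, 117, 118, 111, 101, 105, 112, 115, 119, 123, 122, 122, 122, 122, 121, 115, 119, 128, 130, 130, 128, 121, 104, 105, 90, 60, 86, 96, 78, 66, 67, 67, 58, 50, 48, 43, 43, 48, 54, 57, 57, 51, 41, 46, 52, 50, 44, 42, 51, 51, 45, 42, 41, 50, 102, 125, 131, 132, 132, 133, 132, 132, 130, 130, 130, 131, 131, 130, 130, 130, 130, 130, 130, 130, 129, 130, 129, 129, 129, 130, 129, 125, 128, 123, 127, 129, 119, 121, 122, 94, 62, 67, 117, 126, 126, 133, 135, 131, 133, 135, 134, 134, 134, 134, 134, 134, 134, 133, 134, 134, 134, 134, 134, 134, 134]
row303 [135, 134, 135, 135, 135, 135, 134, 134, 134, 135, 134, 135, 134, 135, 135, 135, 135, 136, 130, 104, 65, 107, 128, 111, 128, 129, 122, 126, 129, 128, 125, 129, 130, 129, 129, 129, 129, 130, 130, 129, 130, 130, 130, 130, 130, 130, 131, 130, 131, 130, 130, 131, 129, 129, 130, 128, 129, 131, 129, 122, 126, 107, 106, 106, 95, 136, 137, 135, 134, 135, 135, 134, 135, 134, 135, 135, 135, 135, 135, 135, 134, 135, 135, 135, 134]
a -0.029 [[254.9 282.6]]
a 0.029 [[258.3 322.4]]
b -0.029 [[252.4 211.1]]
b 0.029 [[256.2 258.5]]
a y [[233.1 303.9]]
a y [[280.3 302.1]]
purple [339.8  98.6  55.   54.9 -83.8]
```

```bash
python3 -c "
from workcell import job
print(job.hand_in())"
```

```text
the job is handed in; nothing more can be done
None
```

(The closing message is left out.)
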